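Unclip the tip crate and take off its lid

TASK

Open the larger of the two clip-lid crates: flip both of its sprung steel clips fully outward off the opposite edges of the lid, and only then lift the lid off by its bar handle. Set the lid down gently, handle up, flat in the middle of the black rubber mat; leave the clips open and the small crate where it stands.

Things in the scene. Friction and masses are not known exactly. Their poses are not given: they have to be found in the camera images.
- crate: The larger grey crate, screwed to the worktop: 130 (x) x 110 (y) x 55 mm high, walls 4 mm, open under the lid, copper electrode tips inside. Origin: centre of its underside; z up, x along the lid's handle (low screw feet at its +x and -x ends), a clip on its +y and on its -y side.
- lid: Loose grey lid, 0.25 kg. Origin: centre of the underside of its plug, 50 mm above the crate's origin when on; axes as the crate's. From the origin up: plug 114 x 94 mm, 5 mm deep, 4 mm play in the crate's mouth; rim plate 140 (x) x 130 (y) mm, z = 5 to 11; black bar handle along x, 76 long, 14 wide, z = 29 to 43, on two posts at x = -32 and +32.
- clip_left (a joint): Sprung steel clip on the crate's +y side, 40 mm wide, hinged along x at crate (0, +60, 38) mm. 0 = shut: upright at y = +68 to +71, its hook (top at z 67) inward over the lid rim to y = +58, its thumb tab free up to z = 98. Grows as the tab swings outward and down to 1.75 = open. Over-centre spring: snaps shut below 0.45 rad, open beyond. About 2 N outward on the tab's inner face, 30 to 40 mm far, flips it.
- clip_right (a joint): Sprung steel clip on the crate's -y side, 40 mm wide, hinged along x at crate (0, -60, 38) mm. 0 = shut: upright at y = -68 to -71, its hook (top at z 67) inward over the lid rim to y = -58, its thumb tab free up to z = 98. Grows as the tab swings outward and down to 1.75 = open. Over-centre spring: snaps shut below 0.45 rad, open beyond. About 2 N outward on the tab's inner face, 30 to 40 mm far, flips it.
- mat: Flat black rubber mat fixed on the worktop, 210 (x) x 200 (y) x 3 mm, empty. Origin: centre of its underside; z up.
- weld_head_a: Fixed spot welder, 380 mm tall, on the worktop between crate and mat; not used, only to be kept clear of: carry the lid past in front of it (its front is at world x = 0.52 m, its sides at y = -0.04 and +0.06 m). The other tall things are a large tray standing on edge along the right end of the table (430 mm tall, at world y below -0.50 m) and the hood at the back (x above 0.60 m, 490 mm up).
- small_crate: A smaller grey crate of the same make, with its own shut steel clips and bar handle, 90 x 92 x 59 mm overall, loose on the worktop, not to be opened or moved. Origin: centre of its underside; z up.

How it is judged:
By the outcome, as a careful person would: the job done as asked, in the order asked, and still so for the second after the job is handed in, with the robot touching nothing.
It also fails if it takes over 62 s, if anything falls off the work surface, if the arm or the gripper's body presses on something with over 40 N, if the wrist force passes 120 N, or if a joint passes its speed limit or range.

ROBOT

A 7-joint arm with a two-finger parallel gripper is mounted at the origin on a cart in front of the work surface, level with it; the furniture and walls round the work are solid. World frame = base frame: x ahead of the robot, y to its left, z up, the work surface at z = 0. Lengths are in m, angles in rad, forces in N, time in s.
With the tool pointing down it reaches from about 0.4 to 0.875 m from the base axis. Payload 19.3 kg.
Tool frame: the origin (TCP) lies at the very end of the fingers, on their centre line; the grasp point (between the pads) lies 19 mm behind it; z points along the fingers, y is the line along which they close (so a half turn about z gives the same grasp; the last joint's range is limited). The gripper opens to 85 mm and grips with 20 to 120 N. Pads are 22 mm wide; open, the fingers measure 114 mm over their backs; the gripper's body (76 mm by 85 mm) begins 54 mm behind the grasp point. The pads swing forward as they close: fully open they stand 13 mm farther back than shut.
Start: joints at [-1.375, 0.521, -0.036, 1.599, 0.021, 1.021, -0.113], TCP at [0.164, 0.603, 0.231] pointing down, gripper open.
Joint ranges: [-2.91, 2.91], [-0.3, 2.13], [-1.5, 1.42], [0.17, 2.43], [-1.26, 4.41], [0.16, 1.93], [-2.52, 2.52]. Speed limits (rad/s): [1.89, 1.89, 2.39, 2.39, 3.01, 3.01, 3.01].

INTERFACE

Orientations are given as [roll, pitch, yaw] about the fixed x, y, z axes, in that order (R = Rz(yaw) Ry(pitch) Rx(roll)).
In Python, from workcell import monitor, optics, job_done gives the robot as it stands.
- The arm moves only by the shell command python3 -m handwheel 'ROWS' [FORCE]. ROWS is JSON, a list of rows, each an object of numbers: "dx", "dy", "dz": the shift along the tool's x, y, z in cm; "wx", "wy", "wz": the turn, a rotation vector about the tool's x, y, z in rad; "claw": the opening in per cent of the stroke, from 0 (shut) to 100 (fully open). A call has 1 to 8 rows; each row shifts and turns the commanded pose from where the row before left it, along the tool's axes as they then stand; what a row does not reach is not made up. A row lasts 1/8 s, in which the tool goes at most 62.5 mm and 10.7 degrees, less where a joint would pass 70% of its speed; a pose out of reach is approached as far as the arm can. A call with a gripper value outside its range is refused whole. The fingers move at their own pace and stop on an object; FORCE is the grip in N (left out, the last holds). Time passes only in rows, so rows that do not move let the fingers close. It gives the time, the measured TCP pose, the force, the opening and the grip force at its end, in the units of the state.
- monitor.observe(): the state, without advancing time (a new reading comes with each control period).
- optics.grab_frame(name): name is "side" or "top"; returns a dict with "frame" (480x640x3 uint8, blue, green, red), "fovy" (degrees; the focal length in pixels is half the picture's height over the tangent of half this angle, whatever the lens; pixels are square), "cx", "cy" (the principal point, pixels), "k1" (the pictures are not rectified: a ray, as slopes to the right and down, at radius r is drawn at 1 + k1 r^2 times it, then the intrinsics apply), "R" (3x3) and "t" (3): a world point X has camera coordinates R X + t. Camera axes: x right, y down, z forward; pixel columns grow to the right and rows downward; lengths in m; the calibration is good to about 2 mm. A picture is of the moment at which its call begins. There is no depth.
- job_done(): hands the job in; it is judged then, once.
Trained networks look in the newest picture that a camera, given by its name, has taken for a name from the list of things; names that differ only in an ending like _2 or _b are one class to them, and where a whole thing is asked for, a point or a joint stands for the part that bears it (a point fixed in the world has none). Each returns a list of dicts, best first, with "p" (0 to 1); they miss things now and then, are a little off and sometimes report something else, mostly with a low value. They report only what shows in the picture. A call takes as long as a camera call.
- optics.masks_of(name, camera): "region" (480x640 bool, what is visible of it) and "rect" ([left, top, width, height] in pixels, round what is visible of it).
The state is a dict: "clock": time; "qpos": joint angles; "qd": joint speeds; "joint_efforts": joint torques, N m; "position": TCP position; "tool_rot": TCP orientation; "force": force on the tool from outside, world axes, zero at the start; "moment": the same for the moment, N m; "grip_width": finger opening in m; "finger_force": force on a finger pad.
Only numpy, scipy, OpenCV 4.12 (cv2) and the standard library are available. Lean on these libraries where they do the work, as an engineer would, in place of code of your own. Each camera call takes 0.05 s, during which the arm holds its last target. There are 200 camera calls.

## Working session

There is one attempt and no reset: what is moved stays moved. The work goes in short steps, Python scripts to look and compute and a shell command to move; the robot and the scene stay as the last step left them, time stands still between calls to the robot, and variables do not carry over. Pictures are saved under pics/ and viewed, at most 10 in all, crops included, and the job is handed in when it is done.

```bash
mkdir -p pics; ls; python3 - <<'E'
from workcell import monitor, optics
import cv2,numpy as np
for n in("side","top"):
    f=optics.grab_frame(n); cv2.imwrite(f"pics/{n}0.png",f["frame"]); print(n,f["fovy"],f["cx"],f["cy"],f["k1"],np.round(f["R"],4).tolist(),np.round(f["t"],4).tolist())
    for k in("crate","lid","clip_left","clip_right","mat","small_crate"):
        print(k,[(round(d["p"],2),d["rect"]) for d in optics.masks_of(k,n)][:3])
print(monitor.observe())
E
```

```text
pics
side 57.45939267910735 318.10154043110356 237.23436730545737 -0.05393306300817934 [[-0.9896, -0.1434, -0.0126], [-0.0892, 0.6792, -0.7285], [0.113, -0.7198, -0.685]] [0.4674, 0.0811, 0.9589]
crate [(0.73, [304.9, 136.4, 64.7, 61.5])]
lid [(0.64, [303.0, 148.8, 64.2, 36.5])]
clip_left [(0.61, [317.6, 165.6, 14.2, 20.2])]
clip_right [(0.66, [339.2, 138.2, 11.5, 13.4])]
mat [(0.91, [190.2, 316.2, 135.9, 103.8])]
small_crate [(0.86, [331.1, 248.8, 50.0, 48.1])]
top 56.663687594147916 325.0120163920726 240.4039628009854 -0.07459423403028678 [[0.0044, -0.9999, -0.0109], [-0.9871, -0.0026, -0.1601], [0.16, 0.0115, -0.987]] [0.0219, 0.5084, 1.0524]
crate []
lid [(0.7, [417.9, 223.1, 68.7, 73.5])]
clip_left []
clip_right []
mat [(0.84, [181.3, 191.4, 80.2, 81.9])]
small_crate [(0.94, [283.9, 270.8, 42.4, 47.8])]
{'clock': 0.7, 'qpos': array([-1.37519624,  0.52141725, -0.0362524 ,  1.59952368,  0.02118427,
        1.02109592, -0.11281725]), 'qd': array([-0.00076886, -0.00086987,  0.00152744, -0.00036572,  0.00189633,
        0.00178729,  0.00062009]), 'joint_efforts': array([ 1.09910041e-03, -9.26647639e+01,  1.97904713e+00, -3.70213115e+01,
        1.82408653e-02,  1.81459713e-03,  9.29192936e-06]), 'position': array([0.16421779, 0.60301859, 0.23127206]), 'tool_rot': array([-3.14153342e+00,  1.44595999e-05,  2.87568333e+00]), 'force': array([0.29984341, 0.24948293, 0.69227126]), 'moment': array([ 0.00199798, -0.00524195, -0.01083106]), 'finger_force': 0.0, 'grip_width': 0.08591292060754892}
```

View both.

View pics/side0.png

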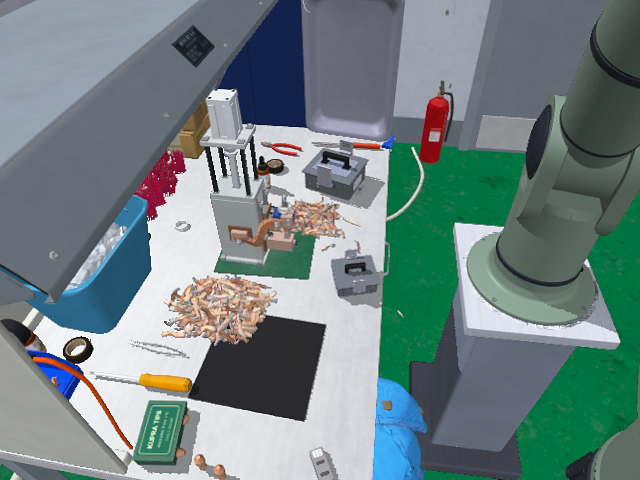

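View pics/top0.png

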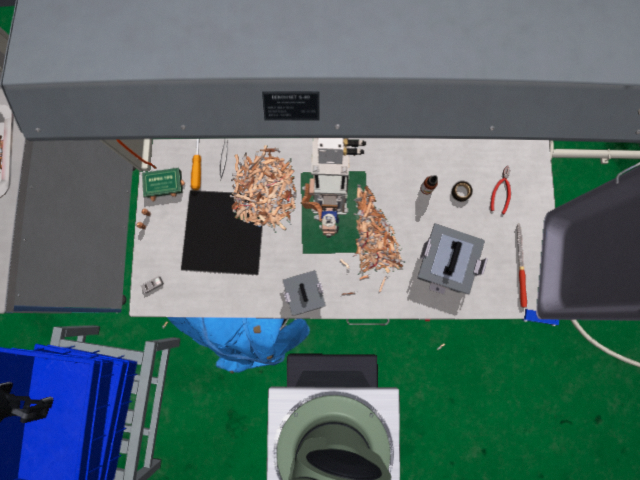

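```bash
cat > h.py <<'E'
from workcell import monitor, optics
import cv2,numpy as np
def cam(n):
    f=optics.grab_frame(n); f["f"]=240/np.tan(np.radians(f["fovy"]/2)); f["R"]=np.array(f["R"]); f["t"]=np.array(f["t"]); return f
def proj(f,X):
    c=np.atleast_2d(X)@f["R"].T+f["t"]; s=c[:,:2]/c[:,2:]
    s=s*(1+f["k1"]*(s**2).sum(1,keepdims=True)); return s*f["f"]+[f["cx"],f["cy"]]
def ray(f,uv,z):
    d=(np.atleast_2d(uv)-[f["cx"],f["cy"]])/f["f"]; s=d.copy()
    for _ in range(10): s=d/(1+f["k1"]*(s**2).sum(1,keepdims=True))
    v=np.c_[s,np.ones(len(s))]@f["R"]; o=-f["R"].T@f["t"]
    return o+v*((z-o[2])/v[:,2])[:,None]
def pose(x,y,yaw,P):
    c,s=np.cos(yaw),np.sin(yaw); P=np.array(P,float); return np.c_[x+c*P[:,0]-s*P[:,1],y+s*P[:,0]+c*P[:,1],P[:,2]]
def box(hx,hy,z): return [[hx,hy,z],[-hx,hy,z],[-hx,-hy,z],[hx,-hy,z]]
E
python3 - <<'E'
from h import *
for n in("top","side"):
    f=cam(n); im=f["frame"]
    for k,dk,z,lim in(("lid",45,.093,1),("small_crate",45,.055,1),("mat",50,.003,0)):
        m=optics.masks_of(k,n)
        if not m: continue
        r=m[0]["rect"]; l,t,w,h=[int(v) for v in r]; l-=4;t-=4;w+=8;h+=8
        sub=(im[t:t+h,l:l+w].max(2)<dk).astype(np.uint8)
        N,L,S,C=cv2.connectedComponentsWithStats(sub); i=1+S[1:,4].argmax()
        p=np.argwhere(L==i)[:,::-1]+[l,t]
        rc=cv2.boxPoints(cv2.minAreaRect(p.astype(np.float32)))
        print(n,k,len(p),rc.round(1).tolist()); print(ray(f,rc,z).round(4)[:,:2].tolist(), ray(f,p.mean(0),z).round(4))
c=cv2.imread("pics/top0.png")[205:325,265:505]; d=cv2.imread("pics/side0.png")[125:215,280:400]
cv2.imwrite("pics/c1.png",np.vstack([cv2.resize(c,None,fx=2.5,fy=2.5,interpolation=3)[:, :600],cv2.resize(d,(600,450),interpolation=3)])[:600] if 0 else cv2.resize(cv2.imread("pics/top0.png")[210:320,395:505],(600,600),interpolation=2))
cv2.imwrite("pics/c2.png",cv2.resize(d,(800,600),interpolation=2))
E
```

```text
top lid 221 [[443.3999938964844, 272.8999938964844], [453.0, 240.5], [461.0, 242.89999389648438], [451.3999938964844, 275.29998779296875]]
[[0.4242, -0.2517], [0.5004, -0.2772], [0.4948, -0.2959], [0.4187, -0.2702]] [[ 0.4592 -0.2752  0.093 ]]
top small_crate 57 [[299.0, 284.6000061035156], [302.1000061035156, 283.70001220703125], [306.79998779296875, 300.5], [303.79998779296875, 301.29998779296875]]
[[0.3989, 0.0852], [0.401, 0.0779], [0.3612, 0.0661], [0.3592, 0.0733]] [[0.3805 0.0757 0.055 ]]
top mat 5043 [[181.5, 268.79998779296875], [187.60000610351562, 189.6999969482422], [263.3999938964844, 195.60000610351562], [257.29998779296875, 274.6000061035156]]
[[0.4402, 0.3894], [0.6481, 0.3851], [0.6319, 0.1845], [0.4265, 0.1944]] [[0.5242 0.2968 0.003 ]]
side lid 200 [[320.70001220703125, 161.6999969482422], [323.6000061035156, 150.5], [352.1000061035156, 157.89999389648438], [349.20001220703125, 169.10000610351562]]
[[0.4991, -0.2404], [0.4988, -0.2942], [0.4206, -0.2679], [0.4235, -0.2163]] [[ 0.4628 -0.2602  0.093 ]]
side small_crate 94 [[344.20001220703125, 264.6000061035156], [363.8999938964844, 262.20001220703125], [364.79998779296875, 269.8999938964844], [345.1000061035156, 272.20001220703125]]
[[0.4055, 0.0766], [0.3653, 0.0646], [0.362, 0.086], [0.4015, 0.0977]] [[0.384  0.0791 0.055 ]]
side mat 9290 [[188.3000030517578, 397.5], [208.10000610351562, 301.0], [324.79998779296875, 325.0], [305.0, 421.5]]
[[0.6463, 0.3809], [0.6803, 0.1695], [0.4304, 0.1959], [0.4373, 0.3935]] [[0.5283 0.3077 0.003 ]]
```

View pics/c1.png

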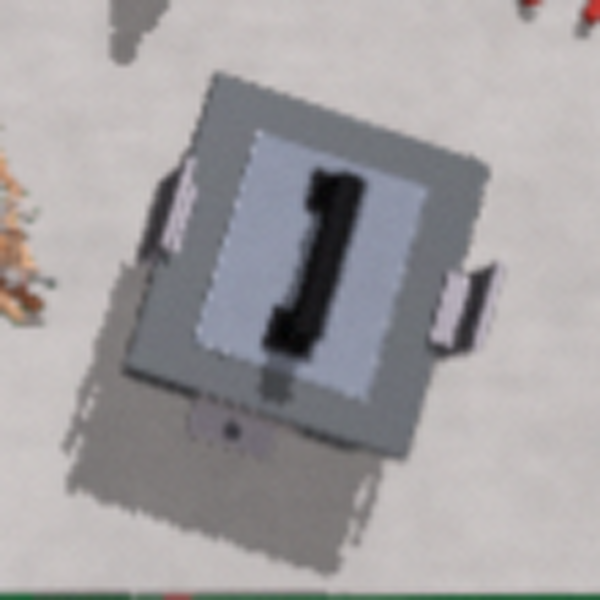

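View pics/c2.png

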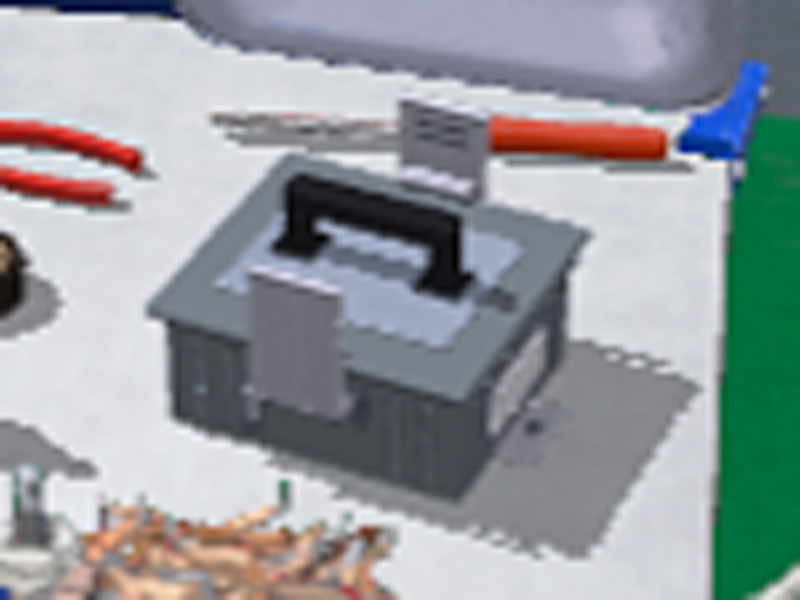

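```bash
python3 - <<'E'
from h import *
from scipy.optimize import least_squares
T=cam("top");S=cam("side")
a=np.array([[217,72],[490,165],[405,458],[125,372]])/5.4545-.4+[395,210]
b=np.array([[290,155],[590,235],[465,397],[150,312]])/6.667-.4+[280,125]
print(ray(T,a,.061).round(4)[:,:2].tolist(),ray(S,b,.061).round(4)[:,:2].tolist())
# top order: far-left(+x,+y), far-right(+x,-y), near-right, near-left ; side: far(+x,-y),(-x,-y),(-x,+y),(+x,+y)
C=np.array([[.07,.065,.061],[.07,-.065,.061],[-.07,-.065,.061],[-.07,.065,.061]])
D=C[[1,2,3,0]]
for nm,w in(("both",(1,1)),("top",(1,0)),("side",(0,1))):
    fun=lambda p:np.r_[w[0]*(proj(T,pose(*p,C))-a).ravel(),w[1]*(proj(S,pose(*p,D))-b).ravel()]
    r=least_squares(fun,[.46,-.275,-.3]); print(nm,r.x.round(4),np.abs(r.fun).max())
# mat: contour corners
M=np.array(box(.105,.1,.003))
def res(f,p):  # quad via mask distance
    return proj(f,pose(*p,M))
def iou(p):
    e=0
    for f,m in mm:
        q=np.zeros((480,640),np.uint8); cv2.fillPoly(q,[np.round(res(f,p)*16).astype(int)],1,shift=4)
        e-= (q&m).sum()/(q|m).sum()
    return e
from scipy.optimize import minimize
for sel in((T,"top"),),((S,"side"),),((T,"top"),(S,"side")):
    mm=[(f,optics.masks_of("mat",n)[0]["region"].astype(np.uint8)) for f,n in sel]
    r=minimize(iou,[.53,.295,.0],method="Nelder-Mead",options=dict(initial_simplex=[[.53,.295,0],[.55,.295,0],[.53,.315,0],[.53,.295,-.1]])); print([n for _,n in sel],r.x.round(4),r.fun)
E
```

```text
[[0.5491, -0.2423], [0.5074, -0.3633], [0.3779, -0.3192], [0.4154, -0.1973]] [[0.5092, -0.3586], [0.3798, -0.3135], [0.4201, -0.1965], [0.5483, -0.2369]]
both [ 0.4635 -0.2797 -0.3214] 1.33558086792209
top [ 0.4625 -0.2805 -0.3209] 0.9809438650282232
side [ 0.4645 -0.277  -0.3219] 1.1200453865421878
['top'] [ 0.5373  0.2855 -0.0599] -0.85
['side'] [ 0.5378  0.2875 -0.0544] -0.8799963496988501
['top', 'side'] [ 0.5379  0.2873 -0.0551] -1.7200658160708109
```

```bash
python3 -m handwheel '[{"wz":0.056,"claw":0},{"dx":-4.5,"dy":-3.5},{"dx":-4.5,"dy":-3.5},{"dx":-4.5,"dy":-3.5},{"dx":-4.5,"dy":-3.5},{"dx":-4.5,"dy":-3.5},{"dx":-4.5,"dy":-3.5},{"dx":-4.5,"dy":-3.5}]'
python3 -m handwheel '[{"dx":-4.5,"dy":-3.5},{"dx":-1.65,"dy":-5},{"dx":-1.65,"dy":-5},{"dx":-1.65,"dy":-5},{"dx":-1.65,"dy":-5},{"dx":-1.65,"dy":-5},{"dx":-1.65,"dy":-5},{"dx":-1.65,"dy":-5}]'
```

```text
schema error: expected keys dx, dy, dz, wx, wy, wz, claw
schema error: expected keys dx, dy, dz, wx, wy, wz, claw
```

```bash
cat >> h.py <<'E'
C=(.4635,-.2795,-.3214)
from scipy.spatial.transform import Rotation as Ro
def go(W,yaw=None):
    "print shift to world point W in tool axes (cm), and the turn to yaw tool-down"
    s=monitor.observe(); R=Ro.from_euler("xyz",s["tool_rot"]); d=R.inv().apply(np.array(W)-s["position"])*100
    print("t",round(s["clock"],2),"pos",s["position"].round(4),"rpy",s["tool_rot"].round(4),"F",s["force"].round(1),"w",round(s["grip_width"],4)); print("shift cm",d.round(2))
    if yaw is not None: print("turn",(R.inv()*Ro.from_euler("xyz",[np.pi,0,yaw])).as_rotvec().round(4))
def cw(x,y,z): return pose(*C,[[x,y,z]])[0]
E
python3 -c "
from h import *
go(cw(0,.038,.20),np.pi-.3214); go(cw(0,.038,.078))"
```

```text
t 1.4 pos [0.1642 0.603  0.2313] rpy [-3.1415  0.      2.8757] F [ 1.1  0.2 -0.5] w 0.0854
shift cm [-52.28 -73.49   3.13]
turn [-0.0001  0.      0.0555]
t 1.4 pos [0.1642 0.603  0.2313] rpy [-3.1415  0.      2.8757] F [ 1.1  0.2 -0.5] w 0.0854
shift cm [-52.28 -73.49  15.33]
```

```bash
python3 -m handwheel '[{"dx":0,"dy":0,"dz":0,"wx":0,"wy":0,"wz":0.056,"claw":0},{"dx":-4.5,"dy":-3.5,"dz":0,"wx":0,"wy":0,"wz":0,"claw":0},{"dx":-4.5,"dy":-3.5,"dz":0,"wx":0,"wy":0,"wz":0,"claw":0},{"dx":-4.5,"dy":-3.5,"dz":0,"wx":0,"wy":0,"wz":0,"claw":0},{"dx":-4.5,"dy":-3.5,"dz":0,"wx":0,"wy":0,"wz":0,"claw":0},{"dx":-4.5,"dy":-3.5,"dz":0,"wx":0,"wy":0,"wz":0,"claw":0},{"dx":-4.5,"dy":-3.5,"dz":0,"wx":0,"wy":0,"wz":0,"claw":0},{"dx":-4.5,"dy":-3.5,"dz":0,"wx":0,"wy":0,"wz":0,"claw":0}]'
python3 -m handwheel '[{"dx":-4.5,"dy":-3.5,"dz":0,"wx":0,"wy":0,"wz":0,"claw":0},{"dx":-1.65,"dy":-5,"dz":0,"wx":0,"wy":0,"wz":0,"claw":0},{"dx":-1.65,"dy":-5,"dz":0,"wx":0,"wy":0,"wz":0,"claw":0},{"dx":-1.65,"dy":-5,"dz":0,"wx":0,"wy":0,"wz":0,"claw":0},{"dx":-1.65,"dy":-5,"dz":0,"wx":0,"wy":0,"wz":0,"claw":0},{"dx":-1.65,"dy":-5,"dz":0,"wx":0,"wy":0,"wz":0,"claw":0},{"dx":-1.65,"dy":-5,"dz":0,"wx":0,"wy":0,"wz":0,"claw":0},{"dx":-1.65,"dy":-5,"dz":0,"wx":0,"wy":0,"wz":0,"claw":0}]'
python3 -c "
from h import *
go(cw(0,.038,.20),np.pi-.3214); go(cw(0,.038,.078))"
```

```text
clock: 2.4
position: [0.3864, 0.2694, 0.2316]
tool_rot: [3.141, 0.0, 2.82]
force: [2.2, 0.7, -0.6]
grip_width: 0.0004
finger_force: 0.0
clock: 3.4
position: [0.4159, -0.1467, 0.2316]
tool_rot: [3.141, 0.001, 2.82]
force: [1.8, 1.3, -0.1]
grip_width: -0.0001
finger_force: 0.0
t 3.4 pos [ 0.4159 -0.1467  0.2316] rpy [3.1413e+00 8.0000e-04 2.8200e+00] F [ 1.8  1.3 -0.1] w -0.0001
shift cm [-8.71 -7.3   3.16]
turn [ 0.0003  0.0008 -0.0002]
t 3.4 pos [ 0.4159 -0.1467  0.2316] rpy [3.1413e+00 8.0000e-04 2.8200e+00] F [ 1.8  1.3 -0.1] w -0.0001
shift cm [-8.7  -7.3  15.36]
```

```bash
python3 -m handwheel '[{"dx":-4.35,"dy":-3.65,"dz":0,"wx":0,"wy":0,"wz":0,"claw":0},{"dx":-4.35,"dy":-3.65,"dz":0,"wx":0,"wy":0,"wz":0,"claw":0},{"dx":0,"dy":0,"dz":3,"wx":0,"wy":0,"wz":0,"claw":0},{"dx":0,"dy":0,"dz":3,"wx":0,"wy":0,"wz":0,"claw":0},{"dx":0,"dy":0,"dz":3,"wx":0,"wy":0,"wz":0,"claw":0},{"dx":0,"dy":0,"dz":0,"wx":0,"wy":0,"wz":0,"claw":0}]'
python3 - <<'E'
from h import *
go(cw(0,.038,.078),np.pi-.3214)
for n,(l,t,w,h) in(("top",(385,190,130,130)),("side",(280,100,130,130))):
    f=cam(n); im=f["frame"]
    if n=="top": a=cv2.resize(im[t:t+h,l:l+w],(400,400),interpolation=2)
    else: b=cv2.resize(im[t:t+h,l:l+w],(400,400),interpolation=2)
cv2.imwrite("pics/p5.png",np.hstack([a,b]))
E
```

```text
clock: 4.15
position: [0.4745, -0.2414, 0.14]
tool_rot: [-3.142, -0.003, 2.82]
force: [0.1, -0.0, 0.2]
grip_width: -0.0004
finger_force: 0.0
t 4.15 pos [ 0.4745 -0.2414  0.14  ] rpy [-3.1415 -0.0032  2.8197] F [ 0.1 -0.   0.2] w -0.0004
shift cm [-0.18 -0.16  6.2 ]
turn [-0.0001 -0.0032 -0.0004]
```

View pics/p5.png

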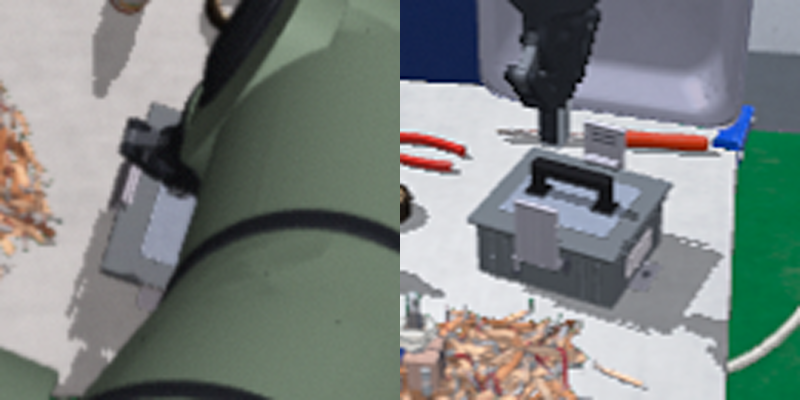

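```bash
python3 -m handwheel '[{"dx":-0.1,"dy":0,"dz":3,"wx":0,"wy":0,"wz":0,"claw":0},{"dx":0,"dy":0,"dz":3.1,"wx":0,"wy":0,"wz":0,"claw":0},{"dx":0,"dy":0,"dz":0,"wx":0,"wy":0,"wz":0,"claw":0}]'
python3 -m handwheel '[{"dx":0,"dy":1,"dz":0,"wx":0,"wy":0,"wz":0,"claw":0},{"dx":0,"dy":1,"dz":0,"wx":0,"wy":0,"wz":0,"claw":0},{"dx":0,"dy":1,"dz":0,"wx":0,"wy":0,"wz":0,"claw":0}]'
python3 -m handwheel '[{"dx":0,"dy":1,"dz":0,"wx":0,"wy":0,"wz":0,"claw":0},{"dx":0,"dy":1,"dz":0,"wx":0,"wy":0,"wz":0,"claw":0},{"dx":0,"dy":0.5,"dz":0,"wx":0,"wy":0,"wz":0,"claw":0},{"dx":0,"dy":0,"dz":0,"wx":0,"wy":0,"wz":0,"claw":0}]'
python3 - <<'E'
from h import *
go(cw(0,-.038,.2),np.pi-.3214)
f=cam("side"); cv2.imwrite("pics/p6.png",cv2.resize(f["frame"][100:230,280:410],(500,500),interpolation=2))
E
```

```text
clock: 4.62
position: [0.4761, -0.2419, 0.0802]
tool_rot: [3.141, -0.001, 2.82]
force: [-0.2, 0.4, 0.6]
grip_width: 0.0
finger_force: 0.0
clock: 5.0
position: [0.4866, -0.2128, 0.0812]
tool_rot: [3.141, 0.001, 2.82]
force: [-0.7, -0.2, -0.1]
grip_width: -0.0
finger_force: 0.3
clock: 5.5
position: [0.4939, -0.1896, 0.0803]
tool_rot: [-3.142, -0.0, 2.82]
force: [-0.0, -0.4, -0.2]
grip_width: -0.0001
finger_force: 0.0
t 5.5 pos [ 0.4939 -0.1896  0.0803] rpy [-3.1416e+00 -1.0000e-04  2.8203e+00] F [-0.  -0.4 -0.2] w -0.0001
shift cm [  0.05 -13.29 -11.97]
turn [-0.     -0.0001  0.0001]
```

View pics/p6.png

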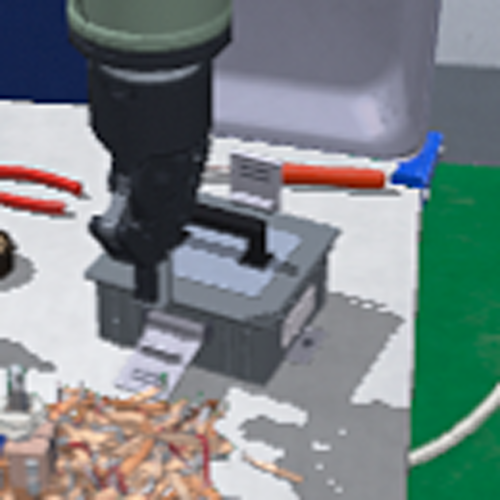

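The left clip is flipped open (tab lying outward at (165,350) in the crop); the right one is still upright at (257,180).

```bash
python3 -m handwheel '[{"dx":0,"dy":0,"dz":-3,"wx":0,"wy":0,"wz":0,"claw":0},{"dx":0,"dy":0,"dz":-3,"wx":0,"wy":0,"wz":0,"claw":0},{"dx":0,"dy":-4.4,"dz":0,"wx":0,"wy":0,"wz":0,"claw":0},{"dx":0,"dy":-4.4,"dz":0,"wx":0,"wy":0,"wz":0,"claw":0},{"dx":0,"dy":-4.4,"dz":0,"wx":0,"wy":0,"wz":0,"claw":0},{"dx":0,"dy":0,"dz":0,"wx":0,"wy":0,"wz":0,"claw":0},{"dx":0,"dy":0,"dz":3,"wx":0,"wy":0,"wz":0,"claw":0},{"dx":0,"dy":0,"dz":3.1,"wx":0,"wy":0,"wz":0,"claw":0}]'
python3 -m handwheel '[{"dx":0,"dy":-1,"dz":0,"wx":0,"wy":0,"wz":0,"claw":0},{"dx":0,"dy":-1,"dz":0,"wx":0,"wy":0,"wz":0,"claw":0},{"dx":0,"dy":-1,"dz":0,"wx":0,"wy":0,"wz":0,"claw":0}]'
python3 -m handwheel '[{"dx":0,"dy":-1,"dz":0,"wx":0,"wy":0,"wz":0,"claw":0},{"dx":0,"dy":-1,"dz":0,"wx":0,"wy":0,"wz":0,"claw":0},{"dx":0,"dy":-0.6,"dz":0,"wx":0,"wy":0,"wz":0,"claw":0},{"dx":0,"dy":0,"dz":0,"wx":0,"wy":0,"wz":0,"claw":0},{"dx":0,"dy":0,"dz":-4,"wx":0,"wy":0,"wz":0,"claw":0},{"dx":0,"dy":0,"dz":-4,"wx":0,"wy":0,"wz":0,"claw":0},{"dx":0,"dy":4.7,"dz":0,"wx":0,"wy":0,"wz":0,"claw":100},{"dx":0,"dy":4.7,"dz":0,"wx":0,"wy":0,"wz":0,"claw":100}]'
python3 - <<'E'
from h import *
go(cw(0,0,.07),np.pi-.3214)
f=cam("side"); cv2.imwrite("pics/p7.png",cv2.resize(f["frame"][100:230,280:410],(500,500),interpolation=2))
E
```

```text
clock: 6.55
position: [0.4524, -0.3148, 0.0787]
tool_rot: [3.141, 0.001, 2.82]
force: [0.1, -0.3, 0.0]
grip_width: -0.0004
finger_force: 0.0
clock: 6.92
position: [0.4427, -0.3446, 0.0804]
tool_rot: [-3.141, 0.001, 2.819]
force: [0.3, 1.8, -1.7]
grip_width: 0.0001
finger_force: 0.7
clock: 7.92
position: [0.4645, -0.2778, 0.1598]
tool_rot: [3.141, 0.001, 2.819]
force: [0.7, 0.6, -0.6]
grip_width: 0.0356
finger_force: 0.0
t 7.92 pos [ 0.4645 -0.2778  0.1598] rpy [3.1414e+00 9.0000e-04 2.8192e+00] F [ 0.7  0.6 -0.6] w 0.0356
shift cm [ 0.05 -0.19  8.98]
turn [ 0.0002  0.0009 -0.001 ]
```

View pics/p7.png

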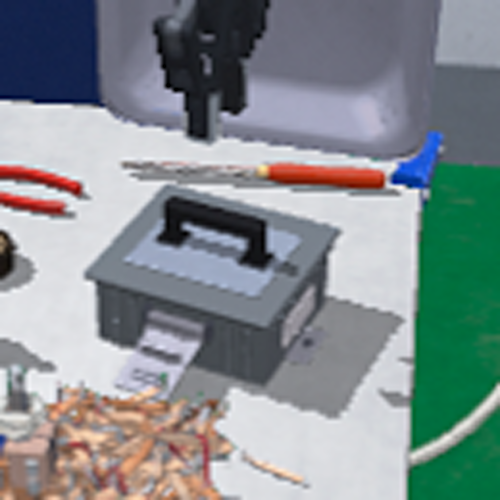

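```bash
python3 -m handwheel '[{"dx":0,"dy":0,"dz":0,"wx":0,"wy":0,"wz":0,"claw":100},{"dx":0,"dy":0,"dz":0,"wx":0,"wy":0,"wz":0,"claw":100},{"dx":0,"dy":0,"dz":0,"wx":0,"wy":0,"wz":0,"claw":100},{"dx":0,"dy":-0.15,"dz":3,"wx":0,"wy":0,"wz":0,"claw":100},{"dx":0,"dy":0,"dz":3,"wx":0,"wy":0,"wz":0,"claw":100},{"dx":0,"dy":0,"dz":2,"wx":0,"wy":0,"wz":0,"claw":100},{"dx":0,"dy":0,"dz":1,"wx":0,"wy":0,"wz":0,"claw":100},{"dx":0,"dy":0,"dz":0,"wx":0,"wy":0,"wz":0,"claw":100}]' 40
python3 -m handwheel '[{"dx":0,"dy":0,"dz":0,"wx":0,"wy":0,"wz":0,"claw":0},{"dx":0,"dy":0,"dz":0,"wx":0,"wy":0,"wz":0,"claw":0},{"dx":0,"dy":0,"dz":0,"wx":0,"wy":0,"wz":0,"claw":0},{"dx":0,"dy":0,"dz":0,"wx":0,"wy":0,"wz":0,"claw":0},{"dx":0,"dy":0,"dz":0,"wx":0,"wy":0,"wz":0,"claw":0},{"dx":0,"dy":0,"dz":0,"wx":0,"wy":0,"wz":0,"claw":0}]' 40
python3 -c "
from h import *
go(cw(0,0,.068),np.pi-.3214)"
```

```text
clock: 8.98
position: [0.4632, -0.2809, 0.0691]
tool_rot: [-3.142, -0.001, 2.819]
force: [-0.4, -0.2, 0.6]
grip_width: 0.0852
finger_force: 0.0
clock: 9.72
position: [0.4637, -0.2806, 0.0697]
tool_rot: [-3.142, 0.0, 2.82]
force: [-1.9, 0.3, 6.4]
grip_width: 0.0131
finger_force: 39.4
t 9.72 pos [ 0.4637 -0.2806  0.0697] rpy [-3.1416e+00  4.0000e-04  2.8196e+00] F [-1.9  0.3  6.4] w 0.0131
shift cm [0.05 0.1  0.17]
turn [-0.      0.0004 -0.0005]
```

```bash
python3 -m handwheel '[{"dx":0,"dy":0,"dz":-0.5,"wx":0,"wy":0,"wz":0,"claw":0},{"dx":0,"dy":0,"dz":-1,"wx":0,"wy":0,"wz":0,"claw":0},{"dx":0,"dy":0,"dz":-2,"wx":0,"wy":0,"wz":0,"claw":0},{"dx":0,"dy":0,"dz":-3,"wx":0,"wy":0,"wz":0,"claw":0},{"dx":0,"dy":0,"dz":-3,"wx":0,"wy":0,"wz":0,"claw":0},{"dx":0,"dy":0,"dz":-3,"wx":0,"wy":0,"wz":0,"claw":0},{"dx":0,"dy":0,"dz":-3,"wx":0,"wy":0,"wz":0,"claw":0},{"dx":0,"dy":0,"dz":0,"wx":0,"wy":0,"wz":0,"claw":0}]'
python3 -m handwheel '[{"dx":0,"dy":0,"dz":0,"wx":0,"wy":0,"wz":-0.09,"claw":0},{"dx":0,"dy":0,"dz":0,"wx":0,"wy":0,"wz":-0.09,"claw":0},{"dx":0,"dy":0,"dz":0,"wx":0,"wy":0,"wz":-0.086,"claw":0},{"dx":1.95,"dy":2.6,"dz":0,"wx":0,"wy":0,"wz":0,"claw":0},{"dx":1.95,"dy":2.6,"dz":0,"wx":0,"wy":0,"wz":0,"claw":0},{"dx":1.95,"dy":2.6,"dz":0,"wx":0,"wy":0,"wz":0,"claw":0},{"dx":0,"dy":0,"dz":0,"wx":0,"wy":0,"wz":0,"claw":0},{"dx":0,"dy":0,"dz":0,"wx":0,"wy":0,"wz":0,"claw":0}]'
python3 - <<'E'
from h import *
go((.41,.16,.22),np.pi-.056)
f=cam("side"); cv2.imwrite("pics/p8.png",f["frame"][60:460,150:550])
E
```

```text
clock: 10.72
position: [0.4643, -0.281, 0.2266]
tool_rot: [-3.141, 0.004, 2.82]
force: [0.4, 0.7, -2.1]
grip_width: 0.0132
finger_force: 39.4
clock: 11.72
position: [0.4096, -0.1995, 0.2241]
tool_rot: [-3.141, -0.0, 3.086]
force: [0.0, -0.6, -1.7]
grip_width: 0.0127
finger_force: 39.6
t 11.72 pos [ 0.4096 -0.1995  0.2241] rpy [-3.1415e+00 -1.0000e-04  3.0859e+00] F [ 0.  -0.6 -1.7] w 0.0127
shift cm [ 1.97 35.9   0.41]
turn [-0.0001 -0.0001  0.0003]
```

View pics/p8.png

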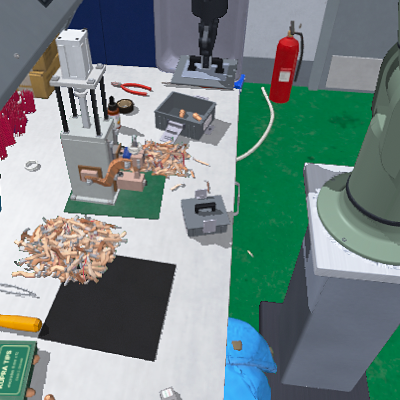

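The lid is held at (205,70) in the crop, and the crate is open with the left clip still out. Next I carry it past the front of the welder.

```bash
python3 -m handwheel '[{"dx":0.2,"dy":3,"dz":0,"wx":0,"wy":0,"wz":0,"claw":0},{"dx":0.3,"dy":5,"dz":0,"wx":0,"wy":0,"wz":0,"claw":0},{"dx":0.3,"dy":5,"dz":0,"wx":0,"wy":0,"wz":0,"claw":0},{"dx":0.3,"dy":5,"dz":0,"wx":0,"wy":0,"wz":0,"claw":0},{"dx":0.3,"dy":5,"dz":0,"wx":0,"wy":0,"wz":0,"claw":0},{"dx":0.3,"dy":5,"dz":0,"wx":0,"wy":0,"wz":0,"claw":0},{"dx":0.3,"dy":5,"dz":0,"wx":0,"wy":0,"wz":0,"claw":0},{"dx":0,"dy":3,"dz":0,"wx":0,"wy":0,"wz":0,"claw":0}]'
python3 -m handwheel '[{"dx":-2,"dy":2,"dz":0,"wx":0,"wy":0,"wz":0,"claw":0},{"dx":-3.5,"dy":3.5,"dz":0,"wx":0,"wy":0,"wz":0,"claw":0},{"dx":-3.5,"dy":3.5,"dz":0,"wx":0,"wy":0,"wz":0,"claw":0},{"dx":-2,"dy":2,"dz":3,"wx":0,"wy":0,"wz":0,"claw":0},{"dx":-0.6,"dy":0.6,"dz":3,"wx":0,"wy":0,"wz":0,"claw":0},{"dx":0,"dy":0,"dz":3,"wx":0,"wy":0,"wz":0,"claw":0},{"dx":0,"dy":0,"dz":0,"wx":0,"wy":0,"wz":0,"claw":0},{"dx":0,"dy":0,"dz":0,"wx":0,"wy":0,"wz":0,"claw":0}]'
python3 - <<'E'
from h import *
from scipy.optimize import least_squares,minimize
go((.538,.2865,.0235),np.pi-.056)
f=cam("side"); im=f["frame"].copy(); z=monitor.observe()["position"][2]-.0197
p=monitor.observe()["position"]
q=proj(f,pose(p[0],p[1],-.056,box(.07,.065,z+.011)));cv2.polylines(im,[q.round().astype(int)],1,(0,0,255),1)
q=proj(f,pose(.538,.2865,-.056,box(.105,.1,.003)));cv2.polylines(im,[q.round().astype(int)],1,(0,255,0),1)
cv2.imwrite("pics/p9.png",cv2.resize(im[250:450,150:350],(600,600)))
E
```

```text
clock: 12.78
position: [0.4098, 0.1633, 0.224]
tool_rot: [3.141, -0.0, 3.087]
force: [0.5, -0.9, -2.9]
grip_width: 0.0132
finger_force: 39.7
clock: 13.78
position: [0.5326, 0.2704, 0.1352]
tool_rot: [3.141, 0.001, 3.085]
force: [-0.6, -0.3, -2.2]
grip_width: 0.0132
finger_force: 39.7
t 13.78 pos [0.5326 0.2704 0.1352] rpy [3.1412e+00 8.0000e-04 3.0852e+00] F [-0.6 -0.3 -2.2] w 0.0132
shift cm [-0.44  1.63 11.17]
turn [ 0.0004  0.0008 -0.0004]
```

View pics/p9.png

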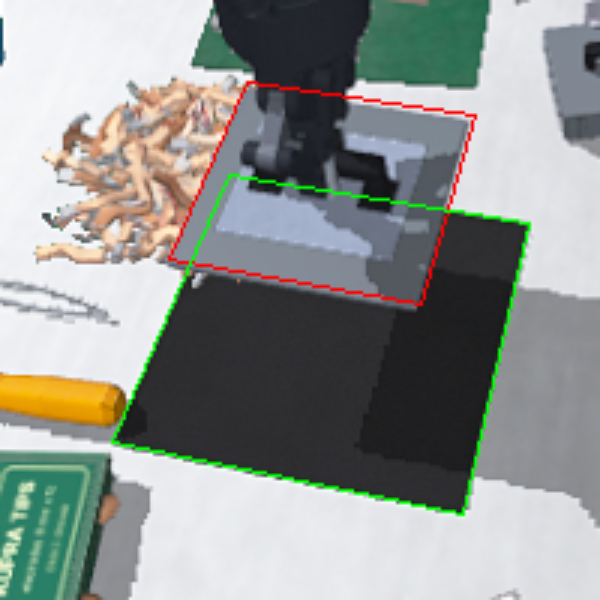

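```bash
python3 -m handwheel '[{"dx":-0.4,"dy":1.6,"dz":0,"wx":0,"wy":0,"wz":0,"claw":0},{"dx":0,"dy":0,"dz":3,"wx":0,"wy":0,"wz":0,"claw":0},{"dx":0,"dy":0,"dz":3,"wx":0,"wy":0,"wz":0,"claw":0},{"dx":0,"dy":0,"dz":2.5,"wx":0,"wy":0,"wz":0,"claw":0},{"dx":0,"dy":0,"dz":1,"wx":0,"wy":0,"wz":0,"claw":0},{"dx":0,"dy":0,"dz":0.6,"wx":0,"wy":0,"wz":0,"claw":0},{"dx":0,"dy":0,"dz":0,"wx":0,"wy":0,"wz":0,"claw":0},{"dx":0,"dy":0,"dz":0,"wx":0,"wy":0,"wz":0,"claw":0}]'
python3 -m handwheel '[{"dx":0,"dy":0,"dz":0.3,"wx":0,"wy":0,"wz":0,"claw":0},{"dx":0,"dy":0,"dz":0.3,"wx":0,"wy":0,"wz":0,"claw":0},{"dx":0,"dy":0,"dz":0.2,"wx":0,"wy":0,"wz":0,"claw":0},{"dx":0,"dy":0,"dz":0,"wx":0,"wy":0,"wz":0,"claw":0},{"dx":0,"dy":0,"dz":0,"wx":0,"wy":0,"wz":0,"claw":0}]'
python3 -c "
from h import *
go((.538,.2865,.0227),np.pi-.056)"
```

```text
clock: 14.82
position: [0.5372, 0.2867, 0.0342]
tool_rot: [3.141, 0.001, 3.086]
force: [-1.0, 2.2, -0.3]
grip_width: 0.0128
finger_force: 39.9
clock: 15.45
position: [0.5363, 0.2884, 0.0273]
tool_rot: [3.139, 0.0, 3.087]
force: [-15.3, 5.9, 31.2]
grip_width: 0.013
finger_force: 48.5
t 15.45 pos [0.5363 0.2884 0.0273] rpy [3.1389e+00 1.0000e-04 3.0870e+00] F [-15.3   5.9  31.2] w 0.013
shift cm [-0.18 -0.18  0.46]
turn [0.0027 0.0001 0.0014]
```

```bash
python3 -m handwheel '[{"dx":0,"dy":0,"dz":-0.3,"wx":0,"wy":0,"wz":0,"claw":0},{"dx":0,"dy":0,"dz":0,"wx":0,"wy":0,"wz":0,"claw":0},{"dx":0,"dy":0,"dz":0,"wx":0,"wy":0,"wz":0,"claw":0}]'
python3 - <<'E'
from h import *
go((.538,.2865,.0227),np.pi-.056)
f=cam("side"); g=cam("top")
cv2.imwrite("pics/p10.png",np.hstack([cv2.resize(f["frame"][290:430,170:340],(480,395),interpolation=2),cv2.resize(g["frame"][180:280,170:270],(320,395)[:2] if 0 else (320,320),interpolation=2) if 0 else cv2.resize(g["frame"][180:280,170:250],(316,395),interpolation=2)]))
E
```

```text
clock: 15.82
position: [0.5366, 0.2875, 0.029]
tool_rot: [3.14, 0.0, 3.087]
force: [-5.7, 5.1, 5.1]
grip_width: 0.0133
finger_force: 42.2
t 15.82 pos [0.5366 0.2875 0.029 ] rpy [3.1401e+00 1.0000e-04 3.0866e+00] F [-5.7  5.1  5.1] w 0.0133
shift cm [-0.15 -0.09  0.63]
turn [0.0015 0.0001 0.001 ]
```

View pics/p10.png

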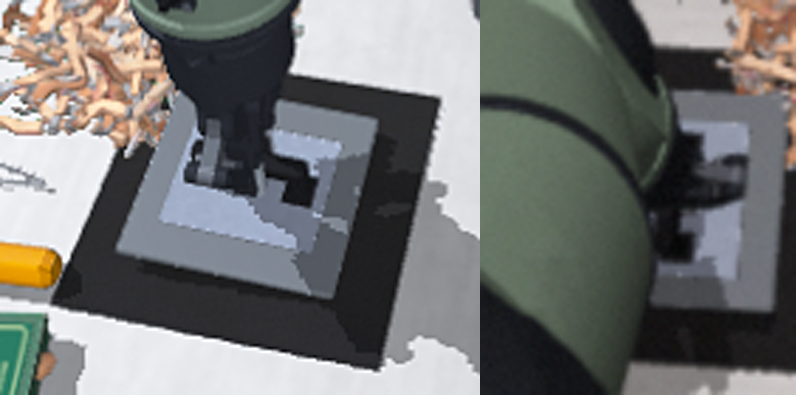

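```bash
python3 - <<'E'
from h import *
for n in("top","side"):
    f=cam(n); im=cv2.imread(f"pics/{n}0.png")
    for z in(.003,.015):
        # world grid in mat frame, x -> cols; mark nonblack pixels
        xs=np.arange(.0,.106,.01); ys=np.arange(-.1,.001,.01)
        print(n,z,"rows x 0..100mm, cols y -100..0")
        for x in xs:
            P=pose(.538,.2865,-.056,[[x,y,z] for y in ys]); q=proj(f,P).round().astype(int)
            print("%4d "%(x*1000)+"".join("#" if im[v,u].max()>75 else "." for u,v in q))
E
```

```text
top 0.003 rows x 0..100mm, cols y -100..0
   0 #..........
  10 #..........
  20 ##.........
  30 ######.....
  40 ########...
  50 ########...
  60 #########..
  70 #########..
  80 #########..
  90 #########..
 100 #########..
top 0.015 rows x 0..100mm, cols y -100..0
   0 #..........
  10 ...........
  20 ###........
  30 ######.....
  40 #.##.###...
  50 ########...
  60 #########..
  70 ########...
  80 ####.###...
  90 #########..
 100 ###########
side 0.003 rows x 0..100mm, cols y -100..0
   0 #..........
  10 #..........
  20 ##.........
  30 ###.#......
  40 ######.#...
  50 #######....
  60 #######....
  70 #########..
  80 ########...
  90 ########...
 100 #########..
side 0.015 rows x 0..100mm, cols y -100..0
   0 ##.........
  10 ##.........
  20 ####.......
  30 #######....
  40 ########...
  50 #########..
  60 #########..
  70 #########..
  80 #########..
  90 ##########.
 100 ##########.
```

```bash
python3 - <<'E'
from h import *
from scipy.optimize import least_squares
S=cam("side")
b=np.array([[118,250],[333,297],[378,118]])/2.822-.35+[170,290]
D=np.array([[.07,.065],[-.07,.065],[-.07,-.065]])
for z in(.014,.018,.022,.026):
    P=lambda p:proj(S,pose(*p,np.c_[D,np.full(3,z)]))
    r=least_squares(lambda p:(P(p)-b).ravel(),[.538,.2865,-.05]); print(z,r.x.round(4),(P(r.x)-b).round(1).tolist())
p=monitor.observe()["position"]
for z in(.014,.020): print(z,(proj(S,pose(p[0],p[1],-.056,np.c_[D,np.full(3,z)]))-b).round(1).tolist())
# pile map now vs before in side image (mat frame), where visible; difference map
a=cv2.imread("pics/side0.png"); g=S["frame"]
print("row x 130..-110, col y -130..130; # copper-coloured before, + now, * both")
cu=lambda v:int(v[2])-int(v[0])>25
for x in np.arange(.17,-.111,-.01):
    q=proj(S,pose(.538,.2865,-.056,[[x,y,.003] for y in np.arange(-.17,.131,.01)])).round().astype(int)
    print("%5d "%round(x*1000)+"".join(".#+*"[cu(a[v,u])+2*cu(g[v,u])] for u,v in q))
E
```

```text
0.014 [ 0.5401  0.2854 -0.0613] [[-0.4, 0.6], [-0.3, -1.0], [0.8, 0.4]]
0.018 [ 0.5392  0.2875 -0.0613] [[-0.7, 0.6], [-0.2, -0.9], [1.0, 0.2]]
0.022 [ 0.5383  0.2897 -0.0614] [[-1.1, 0.7], [-0.0, -0.8], [1.2, -0.0]]
0.026 [ 0.5374  0.2918 -0.0614] [[-1.4, 0.7], [0.1, -0.6], [1.4, -0.3]]
0.014 [[1.2, 2.2], [1.7, 0.3], [2.3, 1.3]]
0.02 [[0.6, 0.5], [1.5, -1.4], [2.2, -0.5]]
row x 130..-110, col y -130..130; # copper-coloured before, + now, * both
  170 *********.****.*........***....
  160 #***********.**.........***....
  150 #.#**.******..*.........***....
  140 ####*...***.***.........***....
  130 .#####********..........***....
  120 ######.********.........***....
  110 #####..*****.**+........***....
  100 ####.###*****+**...............
   90 ####.###..**.*................*
   80 ##.#..#..#...#*................
   70 ####.##..#######...............
   60 ###.####.#####.................
   50 #.############.................
   40 ..###########.#................
   30 ..##.#####.....................
   20 .#*#....#......................
   10 ...............................
    0 ...............................
  -10 ...............................
  -20 ...............................
  -30 ...............................
  -40 ...............................
  -50 ...............................
  -60 ...............................
  -70 ...............................
  -80 ...............................
  -90 ...............................
 -100 ...............................
 -110 ...............................
```

```bash
python3 -c "
from h import *
s=monitor.observe();print(s['force'],s['moment'])"
python3 -m handwheel '[{"dx":0,"dy":0,"dz":-1.2,"wx":0,"wy":0,"wz":0,"claw":0},{"dx":0,"dy":0,"dz":0,"wx":0,"wy":0,"wz":0,"claw":0},{"dx":0,"dy":0,"dz":0,"wx":0,"wy":0,"wz":0,"claw":0}]'
python3 -c "
from h import *
s=monitor.observe();print(s['force'],s['moment'],s['position'])"
python3 -m handwheel '[{"dx":0,"dy":0,"dz":1.3,"wx":0,"wy":0,"wz":0,"claw":0},{"dx":0,"dy":0,"dz":0,"wx":0,"wy":0,"wz":0,"claw":0},{"dx":0,"dy":0,"dz":0,"wx":0,"wy":0,"wz":0,"claw":0}]'
python3 -c "
from h import *
s=monitor.observe();print(s['force'],s['moment'],s['position'])"
```

```text
[-5.57760431  5.19432803  5.86484055] [ 0.90919415  0.86596277 -0.01438496]
clock: 16.45
position: [0.537, 0.286, 0.0404]
tool_rot: [-3.142, 0.0, 3.085]
force: [0.1, -0.4, -2.5]
grip_width: 0.0135
finger_force: 40.4
[ 0.11579688 -0.40816543 -2.46155129] [ 0.03340355 -0.00931207 -0.0248558 ] [0.53699032 0.28601154 0.04041073]
clock: 16.82
position: [0.5368, 0.2864, 0.0267]
tool_rot: [3.142, -0.0, 3.086]
force: [-1.8, 0.0, 7.2]
grip_width: 0.0129
finger_force: 43.9
[-1.79485254  0.02310118  7.16392288] [-0.17814411  0.13830139  0.01319796] [0.53676268 0.28639687 0.02668384]
```

```bash
python3 -m handwheel '[{"dx":0,"dy":0,"dz":0.2,"wx":0,"wy":0,"wz":0,"claw":0},{"dx":0,"dy":0,"dz":0,"wx":0,"wy":0,"wz":0,"claw":0},{"dx":0,"dy":0,"dz":0,"wx":0,"wy":0,"wz":0,"claw":0}]'
python3 -c "
from h import *
s=monitor.observe();print(s['force'],s['moment'],s['position'],s['tool_rot'])"
python3 -m handwheel '[{"dx":0,"dy":0,"dz":0.1,"wx":0,"wy":0,"wz":0,"claw":0},{"dx":0,"dy":0,"dz":0,"wx":0,"wy":0,"wz":0,"claw":0},{"dx":0,"dy":0,"dz":0,"wx":0,"wy":0,"wz":0,"claw":0}]'
python3 -c "
from h import *
s=monitor.observe();print(s['force'],s['moment'],s['position'],s['tool_rot'])"
```

```text
clock: 17.2
position: [0.5371, 0.2866, 0.0262]
tool_rot: [3.141, 0.001, 3.086]
force: [-8.7, -2.6, 34.3]
grip_width: 0.0129
finger_force: 48.5
[-8.69904126 -2.62452488 34.33647857] [-0.95986707  1.82098175  0.02494402] [0.5371328  0.28663767 0.02623989] [3.14086064e+00 7.08962595e-04 3.08579787e+00]
clock: 17.58
position: [0.5374, 0.2868, 0.0261]
tool_rot: [3.14, 0.001, 3.086]
force: [-13.2, -4.6, 49.7]
grip_width: 0.0132
finger_force: 51.2
[-13.20022964  -4.57531817  49.70331168] [-1.39142979  2.65908153 -0.05752792] [0.53737157 0.28679751 0.02609325] [3.14039782e+00 1.22982381e-03 3.08571695e+00]
```

```bash
python3 -m handwheel '[{"dx":0,"dy":0,"dz":-0.33,"wx":0,"wy":0,"wz":0,"claw":0},{"dx":0,"dy":0,"dz":0,"wx":0,"wy":0,"wz":0,"claw":0},{"dx":0,"dy":0,"dz":0,"wx":0,"wy":0,"wz":0,"claw":0}]'
python3 -m handwheel '[{"dx":0,"dy":0,"dz":0,"wx":0,"wy":0,"wz":0,"claw":20},{"dx":0,"dy":0,"dz":0,"wx":0,"wy":0,"wz":0,"claw":20},{"dx":0,"dy":0,"dz":0,"wx":0,"wy":0,"wz":0,"claw":40},{"dx":0,"dy":0,"dz":0,"wx":0,"wy":0,"wz":0,"claw":60},{"dx":0,"dy":0,"dz":0,"wx":0,"wy":0,"wz":0,"claw":60},{"dx":0,"dy":0,"dz":0,"wx":0,"wy":0,"wz":0,"claw":60}]'
python3 -m handwheel '[{"dx":0,"dy":0,"dz":-2,"wx":0,"wy":0,"wz":0,"claw":60},{"dx":0,"dy":0,"dz":-4,"wx":0,"wy":0,"wz":0,"claw":60},{"dx":0,"dy":0,"dz":-5,"wx":0,"wy":0,"wz":0,"claw":60},{"dx":0,"dy":0,"dz":-5,"wx":0,"wy":0,"wz":0,"claw":60},{"dx":3,"dy":3,"dz":-3,"wx":0,"wy":0,"wz":0,"claw":60},{"dx":4,"dy":4,"dz":0,"wx":0,"wy":0,"wz":0,"claw":60},{"dx":4,"dy":4,"dz":0,"wx":0,"wy":0,"wz":0,"claw":60},{"dx":4,"dy":4,"dz":0,"wx":0,"wy":0,"wz":0,"claw":60}]'
python3 -m handwheel '[{"dx":4,"dy":4,"dz":0,"wx":0,"wy":0,"wz":0,"claw":60},{"dx":4,"dy":4,"dz":0,"wx":0,"wy":0,"wz":0,"claw":60},{"dx":4,"dy":4,"dz":0,"wx":0,"wy":0,"wz":0,"claw":60},{"dx":4,"dy":4,"dz":0,"wx":0,"wy":0,"wz":0,"claw":60},{"dx":0,"dy":0,"dz":0,"wx":0,"wy":0,"wz":0,"claw":60}]'
python3 - <<'E'
from h import *
for n in("top","side"):
    f=cam(n); im=f["frame"]; cv2.imwrite(f"pics/{n}9.png",im)
    for k in("lid","crate","clip_left","clip_right","small_crate"): print(n,k,[(round(d["p"],2),d["rect"]) for d in optics.masks_of(k,n)][:2])
    for z in (.014,.02):
      q=proj(f,pose(.5372,.2866,-.056,box(.07,.065,z))); print("expect rect",q.min(0).round(1),(q.max(0)-q.min(0)).round(1))
      # ascii: rows x, cols y in mat frame; c copper, L lid gray, . black
      if z==.014:
       for x in np.arange(.13,-.121,-.01):
        u=proj(f,pose(.538,.2865,-.056,[[x,y,.003 if max(abs(x)/.07,abs(y)/.065)>1.05 else z] for y in np.arange(-.13,.131,.01)])).round().astype(int)
        print("%5d "%round(x*1000)+"".join("c" if int(im[b,a][2])-int(im[b,a][0])>25 else "." if im[b,a].max()<70 else "L" if im[b,a].max()<185 else "w" for a,b in u))
E
```

```text
clock: 17.95
position: [0.5367, 0.2863, 0.027]
tool_rot: [-3.141, -0.0, 3.086]
force: [-0.9, 0.7, 2.0]
grip_width: 0.0132
finger_force: 43.0
clock: 18.7
position: [0.5368, 0.2862, 0.0276]
tool_rot: [-3.142, -0.0, 3.086]
force: [0.2, -0.9, 0.8]
grip_width: 0.0516
finger_force: 0.0
clock: 19.7
position: [0.3942, 0.4455, 0.2193]
tool_rot: [3.14, 0.001, 3.085]
force: [-0.4, 0.4, 0.1]
grip_width: 0.051
finger_force: 0.0
clock: 20.32
position: [0.2399, 0.616, 0.2186]
tool_rot: [3.14, -0.002, 3.092]
force: [1.1, -0.6, 0.3]
grip_width: 0.051
finger_force: 0.0
top lid [(0.96, [194.5, 203.5, 55.1, 57.7])]
top crate [(0.65, [398.5, 226.2, 96.0, 68.4])]
top clip_left [(0.87, [402.0, 237.4, 27.9, 24.5])]
top clip_right [(0.55, [469.4, 259.4, 27.2, 22.6])]
top small_crate [(0.77, [284.6, 269.8, 39.5, 49.0])]
expect rect [193.9 202.5] [55.7 56.9]
  130 ccccccccccccwwwwwwwwLcccwcL
  120 cccccccccccLLwwwwwwwLcccwcL
  110 ccccccccccccwwwwwwwwLccLw.L
  100 cccccccccLcc...........LwL.
   90 cccccccccccc...........LwLL
   80 LcccccccLcLL...........LwLL
   70 LccccLcLLLLLLLLLLLLL...LwLL
   60 ccccccLLLLLL
[... 1215 characters left out ...]
LLLLLLLLL...LwwL
   60 ccccLcLLLLLLLLLLLLLL....www
   50 ccccccLLLww..wwwwwLL....www
   40 ccccccLLLww...wwwwLL....www
   30 LcccccLLLww...wwwwLL....www
   20 wwwwc.LLLww..LLwwwLL...Lwww
   10 Lwww..LLLww..LLwwwLL....www
    0 wwwL..LLLww..LLwwwLL....www
  -10 wwww..LLLww..LLwwwLL....www
  -20 wwww..LLLww...LwwwLL....www
  -30 wwww..LLLwww..LwwwLL....www
  -40 wwww..LLLwwwwLLwwwLL....www
  -50 wwww..LLLLLLLLLLLLLL....www
  -60 wwww..LLLLLLLLLLLLLL...Lwww
  -70 wwww....................www
  -80 wwww....................www
  -90 wwwL....................www
 -100 wwww....................www
 -110 wwwwwwwwwwwwwwwwwwwwwwwwwww
 -120 wwwwwwwwwwwwwwwwwwwwwwwwwww
expect rect [211.8 319.1] [93.7 73.9]
```

```bash
python3 - <<'E'
from h import *
from scipy.optimize import minimize
V=np.array([[x,y,z] for x in(-.07,.07) for y in(-.065,.065) for z in(.005,.011)]+[[x,y,.043] for x in(-.038,.038) for y in(-.007,.007)])
fs=[]
for n in("top","side"):
    f=cam(n); fs.append((f,optics.masks_of("lid",n)[0]["region"].astype(np.uint8)))
def err(p):
    P=Ro.from_euler("xyz",[p[4],p[5],p[3]]).apply(V)+p[:3]; e=0
    for f,m in fs:
        q=np.zeros((480,640),np.uint8); h=cv2.convexHull(np.round(proj(f,P)*16).astype(np.int32)); cv2.fillConvexPoly(q,h,1,shift=4)
        e+=1-(q&m).sum()/(q|m).sum()
    return e
b=np.array([.537,.2865,.003,-.056,0,0]); st=np.diag([.004,.004,.004,.03,.05,.05])
print(err(b))
for sg in(1,-1):
    r=minimize(err,b,method="Nelder-Mead",options=dict(initial_simplex=np.vstack([b,b+sg*st]),maxiter=800)); print(r.x.round(4),r.fun)
for d in(-.06,-.03,0,.03,.06): print(d,[round(min(err(b+[0,0,dz,0,*(np.array(a)*d)]) for dz in(0,.003,.006)),4) for a in((1,0),(0,1),(.7,.7))])
E
```

```text
0.19562697995406686
[ 0.5405  0.2861  0.009  -0.058  -0.0517 -0.0364] 0.0972265139169346
[ 0.5392  0.2861  0.0084 -0.0603 -0.0648 -0.0438] 0.098761808615635
-0.06 [np.float64(0.1326), np.float64(0.1386), np.float64(0.1318)]
-0.03 [np.float64(0.1375), np.float64(0.1395), np.float64(0.1325)]
0 [np.float64(0.1438), np.float64(0.1438), np.float64(0.1438)]
0.03 [np.float64(0.154), np.float64(0.1511), np.float64(0.1563)]
0.06 [np.float64(0.1691), np.float64(0.1535), np.float64(0.1671)]
```

```bash
python3 - <<'E'
from h import *
go((.41,.42,.2),np.pi-.056)
for p in((-.05,.04),(.05,-.04),(.085,-.085)): print(p,pose(.537,.2865,-.056,[[*p,.06]])[0].round(4))
# triangulate clean plate corners: subpixel Shi-Tomasi/cornerSubPix near predicted, both views
from scipy.optimize import least_squares
fs=[cam("top"),cam("side")]
for c in((-.07,.065),(.07,.065),(-.07,-.065),(.07,-.065)):
    X0=pose(.538,.2865,-.056,[[*c,.016]])[0]; uv=[]
    for f in fs:
        g=cv2.cvtColor(f["frame"],cv2.COLOR_BGR2GRAY); u=proj(f,X0).astype(np.float32).reshape(1,1,2)
        v=cv2.cornerSubPix(g,u.copy(),(4,4),(-1,-1),(3,50,.01)); uv.append(v.reshape(2))
    r=least_squares(lambda X:np.r_[[proj(f,X)[0]-v for f,v in zip(fs,uv)]].ravel(),X0); print(c,X0.round(4),r.x.round(4),r.fun.round(1))
E
```

```text
t 21.12 pos [0.2446 0.6131 0.2176] rpy [-3.1415 -0.      3.0857] F [-0.3 -0.5 -0.1] w 0.0513
shift cm [-17.59 -18.35   1.76]
turn [-0.0001 -0.      0.0001]
(-0.05, 0.04) [0.4893 0.3292 0.06  ]
(0.05, -0.04) [0.5847 0.2438 0.06  ]
(0.085, -0.085) [0.6171 0.1969 0.06  ]
(-0.07, 0.065) [0.4717 0.3553 0.016 ] [0.4755 0.3556 0.009 ] [-0.  -0.4  0.2  0. ]
(0.07, 0.065) [0.6115 0.3475 0.016 ] [0.6135 0.3479 0.0168] [-0.  -0.3  0.2  0. ]
(-0.07, -0.065) [0.4645 0.2255 0.016 ] [0.4672 0.2278 0.0205] [-0.  -0.5  0.4  0.1]
(0.07, -0.065) [0.6043 0.2177 0.016 ] [0.6043 0.2177 0.016 ] [-0. -0.  0.  0.]
```

```bash
python3 -m handwheel '[{"dx":-3.9,"dy":-3.85,"dz":0,"wx":0,"wy":0,"wz":0,"claw":100},{"dx":-3.9,"dy":-3.85,"dz":0,"wx":0,"wy":0,"wz":0,"claw":100},{"dx":-3.9,"dy":-3.85,"dz":0,"wx":0,"wy":0,"wz":0,"claw":100},{"dx":-3.9,"dy":-3.85,"dz":0,"wx":0,"wy":0,"wz":0,"claw":100},{"dx":-3.9,"dy":-3.85,"dz":0,"wx":0,"wy":0,"wz":0,"claw":100},{"dx":-3.9,"dy":-3.85,"dz":0,"wx":0,"wy":0,"wz":0,"claw":100},{"dx":-3.9,"dy":-3.85,"dz":0,"wx":0,"wy":0,"wz":0,"claw":100},{"dx":-3.9,"dy":-3.85,"dz":0,"wx":0,"wy":0,"wz":0,"claw":100}]'
python3 -m handwheel '[{"dx":0,"dy":0,"dz":4,"wx":0,"wy":0,"wz":0,"claw":100},{"dx":0,"dy":0,"dz":4,"wx":0,"wy":0,"wz":0,"claw":100},{"dx":0,"dy":0,"dz":0,"wx":0.075,"wy":-0.05,"wz":0,"claw":100},{"dx":0,"dy":0,"dz":0,"wx":0,"wy":0,"wz":0,"claw":100},{"dx":0,"dy":0,"dz":0,"wx":0,"wy":0,"wz":0,"claw":100}]'
python3 -c "
from h import *
go((.5385,.2885,.0274))
R=Ro.from_euler('xyz',monitor.observe()['tool_rot']).as_matrix();print(R[:,2])"
```

```text
clock: 22.22
position: [0.54, 0.2868, 0.2177]
tool_rot: [3.141, 0.0, 3.086]
force: [0.4, 0.4, 0.7]
grip_width: 0.0856
finger_force: 0.0
clock: 22.85
position: [0.5392, 0.2882, 0.1381]
tool_rot: [-3.068, 0.05, 3.088]
force: [-0.3, -0.2, 0.4]
grip_width: 0.0856
finger_force: 0.0
t 22.85 pos [0.5392 0.2882 0.1381] rpy [-3.0681  0.0498  3.0877] F [-0.3 -0.2  0.4] w 0.0856
shift cm [ 0.62  0.83 11.02]
[ 0.04559463 -0.07594607 -0.99606894]
```

```bash
python3 -m handwheel '[{"dx":0.6,"dy":0.8,"dz":0,"wx":0,"wy":0,"wz":0,"claw":100},{"dx":0,"dy":0,"dz":4,"wx":0,"wy":0,"wz":0,"claw":100},{"dx":0,"dy":0,"dz":4,"wx":0,"wy":0,"wz":0,"claw":100},{"dx":0,"dy":0,"dz":2,"wx":0,"wy":0,"wz":0,"claw":100},{"dx":0,"dy":0,"dz":1,"wx":0,"wy":0,"wz":0,"claw":100},{"dx":0,"dy":0,"dz":0,"wx":0,"wy":0,"wz":0,"claw":100},{"dx":0,"dy":0,"dz":0,"wx":0,"wy":0,"wz":0,"claw":100}]'
python3 -m handwheel '[{"dx":0,"dy":0,"dz":0,"wx":0,"wy":0,"wz":0,"claw":0},{"dx":0,"dy":0,"dz":0,"wx":0,"wy":0,"wz":0,"claw":0},{"dx":0,"dy":0,"dz":0,"wx":0,"wy":0,"wz":0,"claw":0},{"dx":0,"dy":0,"dz":0,"wx":0,"wy":0,"wz":0,"claw":0},{"dx":0,"dy":0,"dz":0,"wx":0,"wy":0,"wz":0,"claw":0},{"dx":0,"dy":0,"dz":0,"wx":0,"wy":0,"wz":0,"claw":0}]' 40
python3 -m handwheel '[{"dx":0,"dy":0,"dz":-1,"wx":0,"wy":0,"wz":0,"claw":0},{"dx":0,"dy":0,"dz":-3,"wx":0,"wy":0,"wz":0,"claw":0},{"dx":0,"dy":0,"dz":-3,"wx":0,"wy":0,"wz":0,"claw":0},{"dx":0,"dy":0,"dz":0,"wx":-0.075,"wy":0.05,"wz":0,"claw":0},{"dx":0,"dy":0,"dz":0,"wx":0,"wy":0,"wz":0,"claw":0},{"dx":0,"dy":0,"dz":0,"wx":0,"wy":0,"wz":0,"claw":0}]'
python3 - <<'E'
from h import *
from scipy.optimize import least_squares
go((.523,.3015,.04),np.pi-.056)
p=monitor.observe()["position"]
fs=[cam("top"),cam("side")]
for c in((-.07,.065),(.07,.065),(-.07,-.065),(.07,-.065)):
    X0=pose(p[0],p[1],-.056,[[*c,p[2]-.0197+.011]])[0]; uv=[]
    for f in fs:
        g=cv2.cvtColor(f["frame"],cv2.COLOR_BGR2GRAY); u=proj(f,X0).astype(np.float32).reshape(1,1,2)
        uv.append(cv2.cornerSubPix(g,u.copy(),(4,4),(-1,-1),(3,50,.01)).reshape(2))
    r=least_squares(lambda X:np.r_[[proj(f,X)[0]-v for f,v in zip(fs,uv)]].ravel(),X0); print(c,X0.round(4),r.x.round(4),r.fun.round(1))
E
```

```text
clock: 23.72
position: [0.539, 0.2884, 0.0283]
tool_rot: [-3.068, 0.051, 3.088]
force: [0.4, 0.2, 0.4]
grip_width: 0.0854
finger_force: 0.0
clock: 24.48
position: [0.5384, 0.2881, 0.0272]
tool_rot: [-3.067, 0.05, 3.088]
force: [-0.0, 1.5, 2.4]
grip_width: 0.0131
finger_force: 42.6
clock: 25.22
position: [0.535, 0.2932, 0.0967]
tool_rot: [-3.14, 0.0, 3.085]
force: [-0.3, 0.0, -2.3]
grip_width: 0.0132
finger_force: 42.0
t 25.23 pos [0.535  0.2932 0.0967] rpy [-3.1400e+00  2.0000e-04  3.0855e+00] F [-0.3  0.  -2.3] w 0.0132
shift cm [1.24 0.77 5.66]
turn [-0.0016  0.0002 -0.0001]
(-0.07, 0.065) [0.4687 0.362  0.088 ] [0.4703 0.3629 0.0859] [-0.  -0.6  0.4  0.1]
(0.07, 0.065) [0.6085 0.3542 0.088 ] [0.61   0.3551 0.0852] [-0.2 -1.8  1.2  0.2]
(-0.07, -0.065) [0.4614 0.2322 0.088 ] [0.4634 0.2348 0.0894] [ 0.  0. -0. -0.]
(0.07, -0.065) [0.6012 0.2244 0.088 ] [0.6049 0.2245 0.091 ] [-0.2 -1.8  1.4  0.3]
```

```bash
python3 -m handwheel '[{"dx":1.2,"dy":0.8,"dz":2,"wx":0,"wy":0,"wz":0,"claw":0},{"dx":0,"dy":0,"dz":3,"wx":0,"wy":0,"wz":0,"claw":0},{"dx":0,"dy":0,"dz":1.2,"wx":0,"wy":0,"wz":0,"claw":0},{"dx":0,"dy":0,"dz":0.3,"wx":0,"wy":0,"wz":0,"claw":0},{"dx":0,"dy":0,"dz":0,"wx":0,"wy":0,"wz":0,"claw":0},{"dx":0,"dy":0,"dz":0,"wx":0,"wy":0,"wz":0,"claw":0}]'
python3 -m handwheel '[{"dx":0,"dy":0,"dz":0.3,"wx":0,"wy":0,"wz":0,"claw":0},{"dx":0,"dy":0,"dz":0,"wx":0,"wy":0,"wz":0,"claw":0}]'
python3 -m handwheel '[{"dx":0,"dy":0,"dz":0.2,"wx":0,"wy":0,"wz":0,"claw":0},{"dx":0,"dy":0,"dz":0,"wx":0,"wy":0,"wz":0,"claw":0},{"dx":0,"dy":0,"dz":0,"wx":0,"wy":0,"wz":0,"claw":0}]'
python3 -c "
from h import *
s=monitor.observe();print(s['force'],s['moment'],s['position'],s['tool_rot'])"
```

```text
clock: 26.08
position: [0.5242, 0.3022, 0.0327]
tool_rot: [3.141, 0.001, 3.086]
force: [0.0, -0.8, -2.2]
grip_width: 0.0135
finger_force: 42.0
clock: 26.32
position: [0.5239, 0.302, 0.029]
tool_rot: [3.141, 0.0, 3.086]
force: [0.8, -0.2, -1.5]
grip_width: 0.0132
finger_force: 42.3
clock: 26.7
position: [0.5237, 0.3023, 0.027]
tool_rot: [3.141, 0.0, 3.086]
force: [-1.0, 2.0, 3.5]
grip_width: 0.0131
finger_force: 43.2
[-0.98636887  1.96866425  3.54526045] [ 0.1181703  -0.01693263  0.05544871] [0.52374849 0.30226712 0.02702063] [3.14126372e+00 2.02742326e-04 3.08598951e+00]
```

```bash
python3 -m handwheel '[{"dx":0,"dy":0,"dz":-1,"wx":0,"wy":0,"wz":0,"claw":0},{"dx":2,"dy":2,"dz":0,"wx":0,"wy":0,"wz":0,"claw":0},{"dx":0,"dy":1,"dz":0.9,"wx":0,"wy":0,"wz":0,"claw":0},{"dx":0,"dy":0,"dz":0.1,"wx":0,"wy":0,"wz":0,"claw":0},{"dx":0,"dy":0,"dz":0,"wx":0,"wy":0,"wz":0,"claw":0}]'
python3 -m handwheel '[{"dx":0,"dy":0,"dz":0.2,"wx":0,"wy":0,"wz":0,"claw":0},{"dx":0,"dy":0,"dz":0,"wx":0,"wy":0,"wz":0,"claw":0}]'
python3 -m handwheel '[{"dx":0,"dy":0,"dz":0.2,"wx":0,"wy":0,"wz":0,"claw":0},{"dx":0,"dy":0,"dz":0,"wx":0,"wy":0,"wz":0,"claw":0}]'
python3 -c "
from h import *
s=monitor.observe();print(s['force'],s['moment'],s['position'],s['tool_rot'])"
```

```text
clock: 27.32
position: [0.5058, 0.3321, 0.0268]
tool_rot: [-3.141, -0.0, 3.085]
force: [0.2, -1.0, -2.6]
grip_width: 0.0133
finger_force: 42.0
clock: 27.58
position: [0.5056, 0.3326, 0.0248]
tool_rot: [-3.141, -0.0, 3.085]
force: [0.4, 0.0, -2.2]
grip_width: 0.0132
finger_force: 42.0
clock: 27.82
position: [0.5055, 0.333, 0.0229]
tool_rot: [-3.142, 0.0, 3.086]
force: [-0.5, -1.3, 0.5]
grip_width: 0.0131
finger_force: 42.5
[-0.526788   -1.30521312  0.51100621] [-0.09288007  0.01583164 -0.03785966] [0.50553072 0.33296731 0.0229009 ] [-3.14156657e+00  1.48485436e-04  3.08561381e+00]
```

```bash
python3 -m handwheel '[{"dx":0,"dy":0,"dz":-0.15,"wx":0,"wy":0,"wz":0,"claw":0},{"dx":0,"dy":-1,"dz":0,"wx":0,"wy":0,"wz":0,"claw":0},{"dx":0,"dy":-1,"dz":0,"wx":0,"wy":0,"wz":0,"claw":0},{"dx":0,"dy":0,"dz":0,"wx":0,"wy":0,"wz":0,"claw":0}]'
python3 -m handwheel '[{"dx":0,"dy":-0.5,"dz":0,"wx":0,"wy":0,"wz":0,"claw":0},{"dx":0,"dy":-0.5,"dz":0,"wx":0,"wy":0,"wz":0,"claw":0},{"dx":0,"dy":0,"dz":0,"wx":0,"wy":0,"wz":0,"claw":0}]'
python3 -m handwheel '[{"dx":0,"dy":-0.5,"dz":0,"wx":0,"wy":0,"wz":0,"claw":0},{"dx":0,"dy":-0.5,"dz":0,"wx":0,"wy":0,"wz":0,"claw":0},{"dx":0,"dy":0,"dz":0,"wx":0,"wy":0,"wz":0,"claw":0}]'
```

```text
clock: 28.32
position: [0.5045, 0.3117, 0.0244]
tool_rot: [-3.141, -0.0, 3.084]
force: [0.2, -0.5, -1.4]
grip_width: 0.0134
finger_force: 42.0
clock: 28.7
position: [0.5038, 0.3026, 0.0244]
tool_rot: [-3.141, 0.0, 3.085]
force: [0.5, -0.1, -2.0]
grip_width: 0.013
finger_force: 42.0
clock: 29.08
position: [0.5032, 0.2926, 0.0244]
tool_rot: [-3.141, -0.0, 3.085]
force: [0.1, -0.1, -1.7]
grip_width: 0.0132
finger_force: 42.2
```

```bash
python3 -m handwheel '[{"dx":0,"dy":-0.5,"dz":0,"wx":0,"wy":0,"wz":0,"claw":0},{"dx":0,"dy":0,"dz":0,"wx":0,"wy":0,"wz":0,"claw":0}]'
python3 -m handwheel '[{"dx":-0.5,"dy":0,"dz":0,"wx":0,"wy":0,"wz":0,"claw":0},{"dx":-0.5,"dy":0,"dz":0,"wx":0,"wy":0,"wz":0,"claw":0},{"dx":0,"dy":0,"dz":0,"wx":0,"wy":0,"wz":0,"claw":0}]'
python3 -m handwheel '[{"dx":-0.3,"dy":0,"dz":0,"wx":0,"wy":0,"wz":0,"claw":0},{"dx":0,"dy":0,"dz":0,"wx":0,"wy":0,"wz":0,"claw":0}]'
python3 -m handwheel '[{"dx":-0.3,"dy":0,"dz":0,"wx":0,"wy":0,"wz":0,"claw":0},{"dx":0,"dy":0,"dz":0,"wx":0,"wy":0,"wz":0,"claw":0}]'
python3 -c "
from h import *
s=monitor.observe();print(s['force'],s['moment'],s['position'],s['tool_rot'])"
```

```text
clock: 29.32
position: [0.503, 0.2878, 0.0245]
tool_rot: [-3.141, 0.0, 3.086]
force: [-0.0, -1.0, 0.8]
grip_width: 0.0132
finger_force: 42.8
clock: 29.7
position: [0.5128, 0.2876, 0.0245]
tool_rot: [-3.141, -0.001, 3.086]
force: [-5.0, 0.5, 6.5]
grip_width: 0.0133
finger_force: 47.6
clock: 29.95
position: [0.515, 0.2878, 0.0245]
tool_rot: [-3.141, -0.002, 3.086]
force: [-9.2, 1.8, 8.0]
grip_width: 0.0133
finger_force: 50.2
clock: 30.2
position: [0.5178, 0.2879, 0.0245]
tool_rot: [3.142, -0.002, 3.086]
force: [-9.7, 3.0, 9.7]
grip_width: 0.0127
finger_force: 52.9
[-9.68958282  2.96719098  9.71526326] [ 0.04936599  1.77011978 -0.50423622] [0.51782267 0.28788192 0.02453138] [ 3.14153179e+00 -2.01456457e-03  3.08599922e+00]
```

```bash
python3 - <<'E'
from h import *
from scipy.optimize import least_squares
fs=[cam("top"),cam("side")]
for n,f,(l,t,w,h) in(("top",fs[0],(262,160,30,50)),("side",fs[1],(170,285,40,45))):
    a=cv2.imread(f"pics/{n}0.png"); T=a[t:t+h,l:l+w]
    r=cv2.matchTemplate(f["frame"][t-10:t+h+10,l-10:l+w+10],T,cv2.TM_CCOEFF_NORMED); _,v,_,loc=cv2.minMaxLoc(r); print(n,"shift",loc[0]-10,loc[1]-10,v)
p=monitor.observe()["position"]
for c in((-.07,.065),(.07,.065),(-.07,-.065),(.07,-.065)):
    X0=pose(p[0],p[1],-.056,[[*c,p[2]-.0197+.011]])[0]; uv=[]
    for f in fs:
        g=cv2.cvtColor(f["frame"],cv2.COLOR_BGR2GRAY); u=proj(f,X0).astype(np.float32).reshape(1,1,2)
        uv.append(cv2.cornerSubPix(g,u.copy(),(4,4),(-1,-1),(3,50,.01)).reshape(2))
    r=least_squares(lambda X:np.r_[[proj(f,X)[0]-v for f,v in zip(fs,uv)]].ravel(),X0); print(c,X0.round(4),r.x.round(4),r.fun.round(1))
# compare current/old copper maps in pile, top view
a=cv2.imread("pics/top0.png"); g=fs[0]["frame"]; d=np.abs(a.astype(int)-g).max(2)>60
for v in range(146,236,4): print(v,"".join("x" if d[v:v+4,u:u+3].mean()>.3 else "." for u in range(225,303,3)))
E
```

```text
top shift 0 0 0.9984099268913269
side shift 0 0 0.9995142221450806
(-0.07, 0.065) [0.4516 0.3567 0.0158] [0.4553 0.3587 0.0101] [-0.  -1.2  0.8  0.1]
(0.07, 0.065) [0.5914 0.3489 0.0158] [0.5928 0.3484 0.0187] [-0.1 -0.8  0.5  0.1]
(-0.07, -0.065) [0.4443 0.2269 0.0158] [0.4454 0.2307 0.019 ] [-0.  -0.4  0.3  0. ]
(0.07, -0.065) [0.5841 0.2191 0.0158] [0.5874 0.2147 0.0096] [ 0.1  0.9 -0.7 -0.1]
146 ..........................
150 ..........................
154 ..........................
158 ..........................
162 ..........................
166 ..........................
170 ..........................
174 ..........................
178 ..........................
182 ..........................
186 ..........................
190 ..........................
194 ..........................
198 ..........................
202 ..........................
206 ..........................
210 xxx.xxx...................
214 xxxxxxxx..................
218 xxxxxxxx..................
222 xxxxxxxx..................
226 xxxxxxxx..................
230 .xxxxxxx..................
234 ....xxx...................
```

```bash
python3 -m handwheel '[{"dx":0,"dy":0,"dz":-1,"wx":0,"wy":0,"wz":0,"claw":0},{"dx":0.5,"dy":0.5,"dz":-3,"wx":0,"wy":0,"wz":0,"claw":0},{"dx":0,"dy":0,"dz":-1,"wx":0,"wy":0,"wz":-0.15,"claw":0},{"dx":0,"dy":0,"dz":0,"wx":0,"wy":0,"wz":0,"claw":0},{"dx":0,"dy":0,"dz":0,"wx":0,"wy":0,"wz":0,"claw":0}]'
python3 - <<'E'
from h import *
s=monitor.observe(); print(s["qpos"].round(3)); go((.534,.291,.075),np.pi-.056+.75)
from scipy.optimize import least_squares
p=s["position"]; fs=[cam("top"),cam("side")]; yaw=s["tool_rot"][2]-np.pi
for c in((-.07,.065),(.07,.065),(-.07,-.065)):
    X0=pose(p[0],p[1],yaw,[[*c,p[2]-.0197+.011]])[0]; uv=[]
    for f in fs:
        g=cv2.cvtColor(f["frame"],cv2.COLOR_BGR2GRAY); u=proj(f,X0).astype(np.float32).reshape(1,1,2)
        uv.append(cv2.cornerSubPix(g,u.copy(),(4,4),(-1,-1),(3,50,.01)).reshape(2))
    r=least_squares(lambda X:np.r_[[proj(f,X)[0]-v for f,v in zip(fs,uv)]].ravel(),X0); print(c,X0.round(4),r.x.round(4),r.fun.round(1))
E
```

```text
clock: 30.92
position: [0.5141, 0.2922, 0.0739]
tool_rot: [-3.141, -0.001, -3.051]
force: [-0.2, 0.2, -3.2]
grip_width: 0.0128
finger_force: 43.1
[-0.612  0.674 -0.008  1.807  0.008  0.661  1.037]
t 30.93 pos [0.5141 0.2922 0.0739] rpy [-3.1413e+00 -5.0000e-04 -3.0510e+00] F [-0.2  0.2 -3.2] w 0.0128
shift cm [-1.97 -0.3  -0.11]
turn [-1.000e-04 -6.000e-04 -6.034e-01]
(-0.07, 0.065) [0.4385 0.3506 0.0652] [0.4413 0.3518 0.062 ] [-0.  -1.   0.7  0.1]
(0.07, 0.065) [0.5779 0.3632 0.0652] [0.5792 0.3639 0.0637] [-0.  -0.4  0.2  0. ]
(-0.07, -0.065) [0.4503 0.2211 0.0652] [0.4519 0.2237 0.0675] [-0.  -0.2  0.2  0. ]
```

```bash
python3 -m handwheel '[{"dx":0,"dy":0,"dz":0,"wx":0,"wy":0,"wz":-0.15,"claw":0},{"dx":0,"dy":0,"dz":0,"wx":0,"wy":0,"wz":-0.15,"claw":0},{"dx":0,"dy":0,"dz":0,"wx":0,"wy":0,"wz":-0.15,"claw":0},{"dx":0,"dy":0,"dz":0,"wx":0,"wy":0,"wz":-0.15,"claw":0},{"dx":0,"dy":0,"dz":0,"wx":0,"wy":0,"wz":0,"claw":0},{"dx":0,"dy":0,"dz":0,"wx":0,"wy":0,"wz":0,"claw":0}]'
python3 - <<'E'
from h import *
go((.534,.291,.029),np.pi-.056+.75)
E
```

```text
clock: 31.78
position: [0.5141, 0.2923, 0.0741]
tool_rot: [3.142, -0.001, -2.452]
force: [-0.3, -0.2, -2.3]
grip_width: 0.0134
finger_force: 43.1
t 31.77 pos [0.5141 0.2923 0.0741] rpy [ 3.1416e+00 -5.0000e-04 -2.4517e+00] F [-0.3 -0.2 -2.3] w 0.0134
shift cm [-1.45 -1.37  4.51]
turn [ 0.     -0.0005 -0.0041]
```

```bash
python3 -m handwheel '[{"dx":-1.45,"dy":-1.35,"dz":0,"wx":0,"wy":0,"wz":0,"claw":0},{"dx":0,"dy":0,"dz":2.5,"wx":0,"wy":0,"wz":0,"claw":0},{"dx":0,"dy":0,"dz":1.5,"wx":0,"wy":0,"wz":0,"claw":0},{"dx":0,"dy":0,"dz":0.5,"wx":0,"wy":0,"wz":0,"claw":0},{"dx":0,"dy":0,"dz":0,"wx":0,"wy":0,"wz":0,"claw":0},{"dx":0,"dy":0,"dz":0,"wx":0,"wy":0,"wz":0,"claw":0}]'
python3 -m handwheel '[{"dx":0,"dy":0,"dz":0.25,"wx":0,"wy":0,"wz":0,"claw":0},{"dx":0,"dy":0,"dz":0,"wx":0,"wy":0,"wz":0,"claw":0}]'
python3 -m handwheel '[{"dx":0,"dy":0,"dz":0.15,"wx":0,"wy":0,"wz":0,"claw":0},{"dx":0,"dy":0,"dz":0,"wx":0,"wy":0,"wz":0,"claw":0}]'
python3 -m handwheel '[{"dx":0,"dy":0,"dz":0.15,"wx":0,"wy":0,"wz":0,"claw":0},{"dx":0,"dy":0,"dz":0,"wx":0,"wy":0,"wz":0,"claw":0}]'
```

```text
clock: 32.52
position: [0.5342, 0.2917, 0.03]
tool_rot: [-3.141, 0.001, -2.448]
force: [0.4, -0.0, -3.0]
grip_width: 0.0134
finger_force: 43.1
clock: 32.78
position: [0.534, 0.2914, 0.0269]
tool_rot: [-3.142, 0.0, -2.448]
force: [-0.8, -1.1, -2.5]
grip_width: 0.0131
finger_force: 43.1
clock: 33.02
position: [0.5339, 0.2914, 0.0253]
tool_rot: [3.142, -0.0, -2.448]
force: [0.1, 0.5, -2.8]
grip_width: 0.0132
finger_force: 43.1
clock: 33.28
position: [0.5339, 0.2913, 0.0237]
tool_rot: [-3.142, -0.0, -2.447]
force: [-0.2, -0.0, -2.3]
grip_width: 0.0133
finger_force: 43.1
```

```bash
python3 -m handwheel '[{"dx":0,"dy":0,"dz":0.08,"wx":0,"wy":0,"wz":0,"claw":0},{"dx":0,"dy":0,"dz":0,"wx":0,"wy":0,"wz":0,"claw":0},{"dx":0,"dy":0,"dz":0,"wx":0,"wy":0,"wz":0,"claw":0}]'
python3 -m handwheel '[{"dx":0,"dy":0,"dz":0.07,"wx":0,"wy":0,"wz":0,"claw":0},{"dx":0,"dy":0,"dz":0,"wx":0,"wy":0,"wz":0,"claw":0},{"dx":0,"dy":0,"dz":0,"wx":0,"wy":0,"wz":0,"claw":0}]'
python3 -c "
from h import *
s=monitor.observe();print(s['force'],s['moment'],s['position'],s['tool_rot'])"
```

```text
clock: 33.65
position: [0.534, 0.2914, 0.0231]
tool_rot: [-3.142, 0.0, -2.447]
force: [-0.2, -0.3, -0.8]
grip_width: 0.0131
finger_force: 43.0
clock: 34.02
position: [0.534, 0.2913, 0.0224]
tool_rot: [-3.141, -0.0, -2.448]
force: [-0.6, -3.6, 2.7]
grip_width: 0.0136
finger_force: 43.3
[-0.63747556 -3.55641336  2.7248625 ] [-0.4371293   0.05823059 -0.04804325] [0.53403418 0.29126237 0.02244486] [-3.14140175e+00 -2.13939355e-05 -2.44755930e+00]
```

```bash
python3 -m handwheel '[{"dx":0,"dy":0,"dz":0,"wx":0,"wy":0,"wz":0,"claw":20},{"dx":0,"dy":0,"dz":0,"wx":0,"wy":0,"wz":0,"claw":20},{"dx":0,"dy":0,"dz":0,"wx":0,"wy":0,"wz":0,"claw":40},{"dx":0,"dy":0,"dz":0,"wx":0,"wy":0,"wz":0,"claw":60},{"dx":0,"dy":0,"dz":0,"wx":0,"wy":0,"wz":0,"claw":60},{"dx":0,"dy":0,"dz":-1,"wx":0,"wy":0,"wz":0,"claw":60},{"dx":0,"dy":0,"dz":-4,"wx":0,"wy":0,"wz":0,"claw":60},{"dx":0,"dy":0,"dz":-5,"wx":0,"wy":0,"wz":0,"claw":60}]'
python3 -m handwheel '[{"dx":0,"dy":0,"dz":-5,"wx":0,"wy":0,"wz":0,"claw":60},{"dx":0,"dy":4,"dz":-4,"wx":0,"wy":0,"wz":0,"claw":60},{"dx":0,"dy":5,"dz":0,"wx":0,"wy":0,"wz":0,"claw":60},{"dx":0,"dy":5,"dz":0,"wx":0,"wy":0,"wz":0,"claw":60},{"dx":0,"dy":5,"dz":0,"wx":0,"wy":0,"wz":0,"claw":60},{"dx":0,"dy":5,"dz":0,"wx":0,"wy":0,"wz":0,"claw":60},{"dx":0,"dy":5,"dz":0,"wx":0,"wy":0,"wz":0,"claw":60},{"dx":0,"dy":0,"dz":0,"wx":0,"wy":0,"wz":0,"claw":60}]'
cat > chk.py <<'E'
from h import *
from scipy.optimize import least_squares,minimize
fs=[cam("top"),cam("side")]; yaw=-2.448+np.pi; V=[]
for c in((-.07,.065),(.07,.065),(-.07,-.065),(.07,-.065)):
    X0=pose(.534,.2913,yaw,[[*c,.014]])[0]; uv=[]
    for f in fs:
        g=cv2.cvtColor(f["frame"],cv2.COLOR_BGR2GRAY); u=proj(f,X0).astype(np.float32).reshape(1,1,2)
        uv.append(cv2.cornerSubPix(g,u.copy(),(4,4),(-1,-1),(3,50,.01)).reshape(2))
    r=least_squares(lambda X:np.r_[[proj(f,X)[0]-v for f,v in zip(fs,uv)]].ravel(),X0); print(c,X0.round(4),r.x.round(4),r.fun.round(1))
V=np.array([[x,y,z] for x in(-.07,.07) for y in(-.065,.065) for z in(.005,.011)]+[[x,y,.043] for x in(-.038,.038) for y in(-.007,.007)])
ms=[(f,optics.masks_of("lid",n)[0]) for f,n in zip(fs,("top","side"))]; print([(m["p"],m["rect"]) for _,m in ms])
def err(p):
    P=Ro.from_euler("xyz",[p[4],p[5],p[3]]).apply(V)+p[:3]; e=0
    for f,m in ms:
        m=m["region"].astype(np.uint8); q=np.zeros((480,640),np.uint8); cv2.fillConvexPoly(q,cv2.convexHull(np.round(proj(f,P)*16).astype(np.int32)),1,shift=4)
        e+=1-(q&m).sum()/(q|m).sum()
    return e
b=np.array([.534,.2913,.003,yaw,0,0]); st=np.diag([.004,.004,.004,.03,.05,.05]); print(err(b))
for sg in(1,-1):
    r=minimize(err,b,method="Nelder-Mead",options=dict(initial_simplex=np.vstack([b,b+sg*st]),maxiter=800)); print(r.x.round(4),r.fun)
for n in("top","side"):
    for k in("clip_left","clip_right","small_crate"): print(n,k,[(round(d["p"],2),d["rect"]) for d in optics.masks_of(k,n)][:2])
print(monitor.observe()["clock"])
E
python3 chk.py
```

```text
clock: 35.02
position: [0.5335, 0.2912, 0.1235]
tool_rot: [3.141, -0.001, -2.447]
force: [0.3, 1.0, -0.0]
grip_width: 0.051
finger_force: 0.0
clock: 36.02
position: [0.3448, 0.5173, 0.2129]
tool_rot: [3.14, 0.0, -2.442]
force: [0.9, -0.2, -0.4]
grip_width: 0.0511
finger_force: 0.0
(-0.07, 0.065) [0.4386 0.2965 0.014 ] [0.4352 0.2998 0.0168] [-0.  -1.4  1.   0.2]
(0.07, 0.065) [0.5463 0.386  0.014 ] [0.5474 0.3878 0.0049] [-0.2 -2.3  1.5  0.3]
(-0.07, -0.065) [0.5217 0.1966 0.014 ] [0.5241 0.1885 0.0033] [-0.1 -1.8  1.4  0.3]
(0.07, -0.065) [0.6294 0.2861 0.014 ] [0.6331 0.2852 0.013 ] [ 0.3  2.3 -1.6 -0.3]
[(0.96, [183.1, 197.6, 75.3, 70.0]), (0.64, [189.5, 312.3, 128.2, 105.7])]
1.0668407732583893
[ 0.5442  0.3115 -0.0523  0.649  -0.2091 -0.2295] 0.8617460108079664
[ 0.5441  0.3111 -0.0552  0.6629 -0.0922  0.0151] 0.8688600599747108
top clip_left [(0.65, [398.4, 238.4, 30.3, 22.1])]
top clip_right [(0.91, [468.9, 259.7, 24.2, 20.0])]
top small_crate [(0.69, [285.5, 269.5, 40.3, 47.3])]
side clip_left []
side clip_right []
side small_crate []
36.525
```

```bash
python3 - <<'E'
from h import *
yaw=-2.448+np.pi
for n in("top","side"):
    f=cam(n); im=f["frame"]
    q=proj(f,pose(.534,.2913,yaw,box(.07,.065,.014))); print(n,"expect rect",q.min(0).round(1),(q.max(0)-q.min(0)).round(1), [(round(d["p"],2),d["rect"]) for d in optics.masks_of("lid",n)])
    print("lid frame rows x 95..-95 cols y -95..95")
    for x in np.arange(.096,-.097,-.008):
        u=proj(f,pose(.534,.2913,yaw,[[x,y,.014] for y in np.arange(-.095,.096,.005)])).round().astype(int)
        print("%5d "%round(x*1000)+"".join("c" if int(im[b,a][2])-int(im[b,a][0])>25 else "." if im[b,a].max()<70 else "L" if im[b,a].max()<185 else "w" for a,b in u))
E
```

```text
top expect rect [183.6 195.5] [73.2 73.8] [(0.71, [187.5, 197.0, 70.1, 73.5])]
lid frame rows x 95..-95 cols y -95..95
   96 wwwwwwwww.................Lwwwwwwwwwwww
   88 wwwwwwwL....................Lwwwwwwwwww
   80 wwwwwL.......................Lwwwwwwwww
   72 LwwwL..L.LL...L.L..LL.L..L..LLLLLwwwwww
   64 cwL....LLLLLLLLLLLLLLLLLLLLLLLLLLwwwwww
   56 cLLL...LLLLLLLLLLLLLLLLLLLLLLLLLL.Lwwww
   48 cccL...LLLLLLLLLLLL...LLLLLLLLLLL..Lwww
   40 ccccc..LLLLLLLLLLL....LLLLLLLLLL.....Lw
   32 cLcccccLLLLLLLLLLL....LLLLLLLLLLL.....L
   24 ccccccLLLLLLLLLLLLL...LLLLLLLLLL.......
   16 LcccccLLLLLLLLLLLLL...LLLLLLLLLLL......
    8 LLcccccLLLLLLLLLLLL...LLLLLLLLLLL......
    0 cccccccLLLLLLLLLLLL...LLLLLLLLLLL......
   -8 ccc.cccLLLLLLLLLLLL...LLLLLLLLLLL......
  -16 ccccccLLLLLLLLLLLLL...LLLLLLLLLLL......
  -24 cccccc.LLLLLLLLLLL....LLLLLLLLLLL......
  -32 ccc....LLLLLLLLLLL....LLLLLLLLLL.......
  -40 cccc...LLLLLLLLLLLLLL.LLLLLLLLLLL......
  -48 ccL....LLLLLLLLLLLLLLLLLLLLLLLLLL......
  -56 L......LLLLLLLLLLLLLLLLLLLLLLLLLL....LL
  -64 wwL....LLLLLLLLLLLLLLLLLLLLLLLLLL...Lww
  -72 wwwL.....
[... 776 characters left out ...]
LLLL......
   16 cccccccLLLLwwwL...wwwLLLLwwLLLLLL......
    8 cccccccLLLLwwwL...wwwLLLLwwLLLLLL......
    0 LccccccLLLLwwwL...wwwLLLLLwwLLLLL......
   -8 ccccccLLLLLLwwL...wwwLLLLwwwLLLLL......
  -16 ccccccLLLLLLwwL...wwwLLLLwwLLLLLL......
  -24 ccccc.LLLLLLwwL......LLLLwwwLLLLL......
  -32 ccccc.LLLLLLwwL......LLLLwwLLLLLL......
  -40 ccccL.LLLLLwwwL..LLL.LLLLwwLLLLLL......
  -48 cwL...LLLLLwLLLLLwLLLLLLLLLLLLLLL......
  -56 LwwL..LLLLLLLLLLLLLLLLLLLLLLLLLLL......
  -64 wwwwwLLLLLLLLLLLLLLLLLLLLLLLLLLLL.LLLLL
  -72 wwwwwww........................LLLLLLLL
  -80 wwwwwwwwL...................LLLLLLLLLLL
  -88 LLLwwwwwww................LLLLLLLLLLLLL
  -96 LLLLLwwwwww.............LLLLLLLLLLLLLLL
```

```bash
python3 -c "
from workcell import job_done
print(job_done())"
```

```text
the job is handed in; nothing more can be done
None
```

I flipped both clips open, then lifted the lid off and set it down flat, handle up, about 6 mm from the mat's centre. It is turned about 43° to the mat, because the copper pile overlaps one mat corner and tilted my first placement, so I regrasped and re-set it. The small crate was not touched, and I handed in at about 37 s of the 62 s; no verdict came back.

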